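# Slide the tall battery box home in its bay and latch it

### The arm

A 6-joint arm with a two-finger parallel gripper is mounted at the origin on the work surface. World frame = base frame: x ahead of the robot, y to its left, z up, the work surface at z = 0. Lengths are in m, angles in degrees, forces in N, time in s.
With the tool pointing down it reaches from about 0.375 to 0.9 m from the base axis. Payload 3.1 kg.
Tool frame: the origin (TCP) lies at the very end of the fingers, on their centre line; the grasp point (between the pads) lies 19 mm behind it (bot.grip_point_offset is the distance from the TCP to the grasp point, in m); z points along the fingers, x is the direction in which the jaws open and shut, and the axes are right-handed (so a half turn about z gives the same grasp; the last joint's range is limited). The gripper opens to 87 mm and grips with 3 to 60 N. Pads are 19 mm wide; open, the fingers measure 117 mm over their backs; the gripper's body (75 mm by 190 mm) begins 51 mm behind the grasp point.
Start: joints at [-84.884, 30.224, 82.088, -0, 67.689, -10.227], TCP at [0.165, -0.603, 0.223] pointing down, gripper open.
Joint ranges: [-176.69, 176.69], [-43.24, 126.21], [12.49, 139.97], [-82, 262], [0, 151.66], [-163.58, 163.58]. Speed limits (degrees/s): [159.86, 159.86, 180, 180, 180, 180].

### API

Orientations are given as a 3x3 rotation matrix whose columns are the frame's x, y, z axes.
In Python, from rig import bot, capture, recognise, place_of gives the robot as it stands.
- The arm moves only by the tool send_rows, never from a script. Its argument "motion" is a list of rows, each a list of 2 entries, a list of its own where there are three numbers: the shift along the tool's x, y, z in mm, then the turn about the tool's z in rad. A call has exactly 5 rows; each row shifts and turns the pose as measured when the row begins, along the tool's axes as they then stand; what a row does not reach is not made up. A row lasts 1/12 s, in which the tool goes at most 41.7 mm and 7.16 degrees, less where a joint would pass 70% of its speed; a pose out of reach is approached as far as the arm can. A call with a gripper value outside its range is refused whole. "gripper" is the closure, from 0 (fully open) to 1 (shut), set as the call begins (left out, the last holds). The fingers move at their own pace and stop on an object; the grip force is fixed at half the most. Time passes only in rows, so rows that do not move let the fingers close, or fill a call up. It gives the time, the measured TCP pose, the force and the opening at its end, in the units of the state.
- bot.read_state(): the state, without advancing time (a new reading comes with each control period).
- capture(name): name is "scene" or "top" or "wrist"; returns a dict with "image" (384x512x3 uint8, blue, green, red), "fx", "fy", "cx", "cy" (pixels), "dist_coeffs" ([k1, k2, p1, p2, k3] as OpenCV has them; the pictures are not rectified), "rvec" (rotation vector, rad) and "tvec" (3), from world to camera coordinates, as OpenCV has them. Camera axes: x right, y down, z forward; pixel columns grow to the right and rows downward; lengths in m; the calibration is good to about 2 mm. A picture is of the moment at which its call begins. There is no depth.
- bot.hand_in(): hands the job in, once; it reports no verdict.
Trained networks look in the newest picture that a camera, given by its name, has taken for a name from the list of things; names that differ only in an ending like _2 or _b are one class to them, and where a whole thing is asked for, a point or a joint stands for the part that bears it (a point fixed in the world has none). Each returns a list of dicts, best first, with "p" (0 to 1); they miss things now and then, are a little off and sometimes report something else, mostly with a low value. They report only what shows in the picture. A call takes as long as a camera call. They do not tell look-alikes from the thing itself.
- recognise(camera, target): "xy" ([column, row] in pixels, amid what is visible of it).
- place_of(camera, target): "xy" ([column, row] in pixels: a listed point, or the origin of a listed thing).
The state is a dict: "time_s": time; "joint_positions": joint angles; "qvel": joint speeds; "tau": joint torques, N m; "position": TCP position; "tcp_rot": TCP orientation; "force": force on the tool from outside, world axes, zero at the start; "moment": the same for the moment, N m; "opening": opening from 0.0 (shut) to 1.0 (fully open).
Only numpy, scipy, OpenCV 4.12 (cv2) and the standard library are available. Lean on these libraries where they do the work, as an engineer would, in place of code of your own. Each camera call takes 0.05 s, during which the arm holds its last target.

### The job

The tall backup battery box standing out in front of the empty bay must go back into service. Push it, low down near its base so that it slides and does not tip, between the guide rails until it is fully home against the rubber stops at the back, then push the bay's open swing latch right round until it is fully closed across the front of the box. Do not lift the box or touch its carrying handle, and leave the second battery, its latch and the things lying about where they are.

Things in the scene. Friction and masses are not known exactly. Their poses are not given: they have to be found in the camera images.
- battery: Box to push, 165 mm tall, 2.2 kg, loose: a low carrier 120 deep (x) x 110 wide (y) x 55 mm high on 6 mm feet, and on it a grey steel case 88 mm deep, flush at the back, so a ledge 32 mm deep runs along the front. Origin: middle of its underside; x from front to back, z up. Starts before the mouth of the empty bay, 180 to 205 mm short of home, up to 25 mm to a side and 0.25 rad askew.
- battery_push (a point): Point on the middle of the front of that box's carrier (the face towards the robot), 25 mm above the bench. Friction on the bench is 0.5 to 0.7, so sliding it takes 9 to 18 N; pushed on the carrier, below 50 mm, it slides; pushed well up on the tall case it tips over backwards. The case's front stands 32 mm farther back.
- battery_handle: The carrying handle on the lid of that box, a steel loop with a black sleeve along the box's y, 94 mm long, its top 195 mm above the bench, at x = 16 mm in the box's frame. Origin and axes: the same as battery. Not to be touched.
- bay: Empty bay, screwed to the bench. Origin: on the bench where the box's origin is when home, its back then on two rubber stops on a 50 mm high block; x: the way the box is pushed in, y left, z up. Guide rails 30 mm high, inner faces at y = -59 and +59 mm, from x = -40 to +60. The home box's front is at x = -60. The latch post, 11 mm in radius, 34 mm high, is at x = -69, y = 100 mm.
- bay_mouth (a point): Middle of the bay's mouth, on the bench, at x = -77 mm in the bay's frame. From the rails (118 mm apart at x = -40) the 30 mm high side walls flare out to about 165 mm apart here.
- latch (a joint): Swing latch of the empty bay, rad: 0 = closed (flat bar across the box's front, along the bay's -y, 6 mm clear of a home box; hard stop), growing as it opens, clockwise seen from above. Starts open at 1.75 to 2.15, pointing towards the robot and out to the left of the mouth; limit 2.3. Stays where it is left; about 1 N at the knob moves it. Cannot close unless the box is home.
- latch_pivot (a point): Point on the upright pivot axis of that latch, at the top of its hub, 54 mm above the bench; at x = -69, y = +100 mm in the bay's frame.
- latch_knob (a point): Middle of the top of the latch's black upright thumb knob, 74 mm above the bench; 16 mm across, reaching down to 36 mm, 110 mm from the pivot axis. The bar (6 mm thick, 105 mm long, 36 to 52 mm above the bench) runs from the pivot; its end, 34 mm, is bent square outwards and carries the knob. Closed: knob at x = -103, y = -5 mm in the bay's frame, 43 mm before the box.
- battery2: The second battery box, the same as the first, already home in the other bay; to be left alone. Origin: middle of its underside.
- bay2: The other bay, beside the first one, occupied by battery2. Same build and axes as bay.
- latch2 (a joint): Swing latch of the other bay, closed at 0; to be left closed.
- tub: White open plastic tub, 68 mm across the rim, 85 mm tall, loose, in front of the occupied bay. Origin: middle of its underside. Leave alone.
- ring_gauge: Steel ring gauge, 54 mm outside, 16 mm high, loose, in front of the occupied bay. Origin: middle of its underside. Leave alone.
- driver: Screwdriver lying loose on the right of the bench. Leave alone.
- parts_tray: Grey plastic tray with compartments, 120 x 170 x 35 mm, loose, on the right. Leave alone.
- gauge_block: Ground steel block, 100 x 40 x 30 mm, loose, on the left. Leave alone.
- micrometer: Micrometer head on a small dark block, about 100 mm long and 33 mm high, loose, at the right rear. Leave alone.
Mind the look-alikes: they are no part of the job. Leave any blue or purple look-alike of the battery alone.

How it is judged (in metres and radians):
On the way, in this order (a step that is already met when the one before it is completed fails the run):
1. the battery box is fully home in its bay, upright (x of battery in the frame of bay above -0.006 m and horizontal distance between battery and bay below 0.009 m and angle between the x axis of battery and the x axis of bay, either way round below 0.1 rad and angle between battery's own z axis and vertical below 0.04 rad), for 0.2 s.
2. the latch is swung closed across the front of the box (value of joint latch below 0.12 rad), for 0.2 s.
At the end, for the whole second after the job is handed in: The box stands upright and at rest in its bay, within 6 mm of its rear stops and square to the rails (within 0.1 rad), and the latch is within 0.12 rad of fully closed (all of step 1 and linear speed of battery below 0.02 m/s and value of joint latch below 0.12 rad); the robot touches nothing.
It fails at once if the battery box is tipped (more than 0.12 rad) (angle between battery's own z axis and vertical above 0.12 rad).
It fails at once if the battery box is lifted off the bench (height (world z) of battery above 0.012 m).
It fails at once if the carrying handle is touched (contact force between any of the arm, the fingers and battery_handle above 1 N).
It fails at once if the second battery is shifted or its latch opened (distance of battery2 from where it was at the start of the episode above 0.015 m or value of joint latch2 above 0.2 rad).
It fails at once if something lying about is disturbed (moved more than 30 mm) (distance of any of tub, ring_gauge, driver, parts_tray, gauge_block, micrometer from where it was at the start of the episode above 0.03 m).
It also fails if it takes over 72 s, if anything falls off the work surface, if the arm or the gripper's body presses on something with over 40 N, if the wrist force passes 120 N, or if a joint passes its speed limit or range.

## Working session

There is one attempt and no reset: what is moved stays moved. The work goes in short steps, Python scripts to look and compute and a tool call to move; the robot and the scene stay as the last step left them, time stands still between calls to the robot, and variables do not carry over. Pictures are saved under pics/ and viewed, and the job is handed in when it is done.

Besides the shell and the picture viewer there is one more tool, called after ">>>" by a JSON object that holds its "api" and its "payload", one argument or row to a line. send_rows: Moves the arm, as the interface text tells. Its arguments: {"type":"object","properties":{"motion":{"type":"array","items":{"type":"array"}},"gripper":{"type":"number"}},"required":["motion"]}

```bash
ls; mkdir -p pics; python3 - <<'E'
from rig import bot, capture, recognise, place_of
import cv2,json
s=bot.read_state();print(s)
for c in ("scene","top"):
    d=capture(c);cv2.imwrite(f"pics/{c}0.png",d["image"])
    print(c,d["fx"],d["cx"],d["cy"],d["dist_coeffs"],d["rvec"],d["tvec"])
    for t in ("battery","battery_push","bay","bay_mouth","latch_pivot","latch_knob","battery2","tub","ring_gauge"):
        print(t,[( [round(float(v)) for v in r["xy"]],round(float(r["p"]),2)) for r in place_of(c,t)[:4]])
E
```

```text
pics
{'time_s': 0.0, 'joint_positions': array([-8.48819550e+01,  3.02771808e+01,  8.21583953e+01,  3.73799615e-04,
        6.76884493e+01, -1.02266805e+01]), 'qvel': array([ 0.0614464 ,  0.10922013,  0.06570368,  0.11795856, -0.03583431,
       -0.02665959]), 'tau': array([ 5.60732303e-05, -4.40035951e+01, -1.76594371e+01,  6.32677088e-02,
        5.82945021e-02, -1.64955268e-04]), 'position': array([ 0.16536021, -0.60195364,  0.22157963]), 'tcp_rot': array([[ 2.64623314e-01, -9.64351837e-01, -1.87092610e-04],
       [-9.64349505e-01, -2.64623093e-01,  2.15655881e-03],
       [-2.12919048e-03, -3.90253074e-04, -9.99997657e-01]]), 'force': array([-0.50558758, -1.03638722, -0.53942213]), 'moment': array([ 0.01097357,  0.00290019, -0.03250403]), 'opening': 0.9990770633952145}
scene 474.08613542125175 252.4908010751926 185.61752934250262 [-0.0623091  0.         0.         0.         0.       ] [ 2.55816099  1.27246761 -0.19420006] [-0.29925778 -0.3292283   1.55881159]
battery [([251, 278], 0.95), ([214, 164], 0.83), ([288, 179], 0.81), ([304, 117], 0.7)]
battery_push [([297, 132], 0.84),
[... 219 characters left out ...]
4, 117], 0.7)]
tub [([230, 214], 0.77)]
ring_gauge [([192, 216], 0.51)]
top 424.31500792391836 259.09964889906234 188.88483690381528 [-0.01307978  0.          0.          0.          0.        ] [ 2.18886226 -2.14346949  0.13106368] [0.03473114 0.4726106  1.25091835]
battery [([320, 125], 0.89), ([279, 231], 0.89), ([164, 285], 0.83), ([232, 196], 0.62)]
battery_push [([230, 195], 0.94), ([166, 263], 0.89), ([190, 211], 0.79), ([282, 256], 0.68)]
bay []
bay_mouth []
latch_pivot [([194, 136], 0.71)]
latch_knob [([170, 160], 0.72)]
battery2 [([320, 125], 0.89), ([279, 231], 0.89), ([164, 285], 0.83), ([232, 196], 0.62)]
tub [([302, 189], 0.75), ([233, 179], 0.4)]
ring_gauge [([333, 206], 0.6)]
```

View pics/scene0.png

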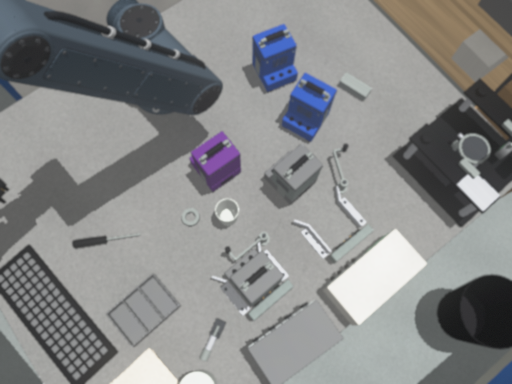

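View pics/top0.png

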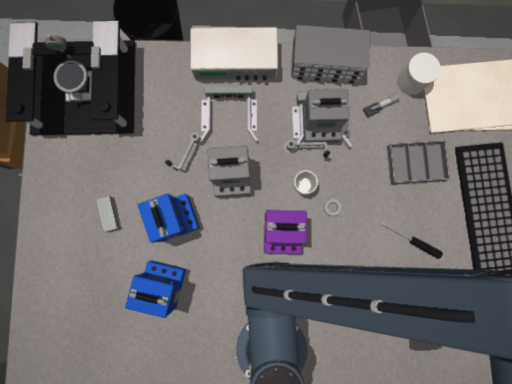

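```bash
python3 - <<'E'
import cv2
a=cv2.imread("pics/top0.png")[80:320,120:380];cv2.imwrite("pics/top0c.png",cv2.resize(a,None,fx=2.5,fy=2.5,interpolation=2))
a=cv2.imread("pics/scene0.png")[40:250,150:400];cv2.imwrite("pics/scene0c.png",cv2.resize(a,None,fx=2.8,fy=2.8,interpolation=2))
E
```

```text
(no output)
```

View pics/top0c.png

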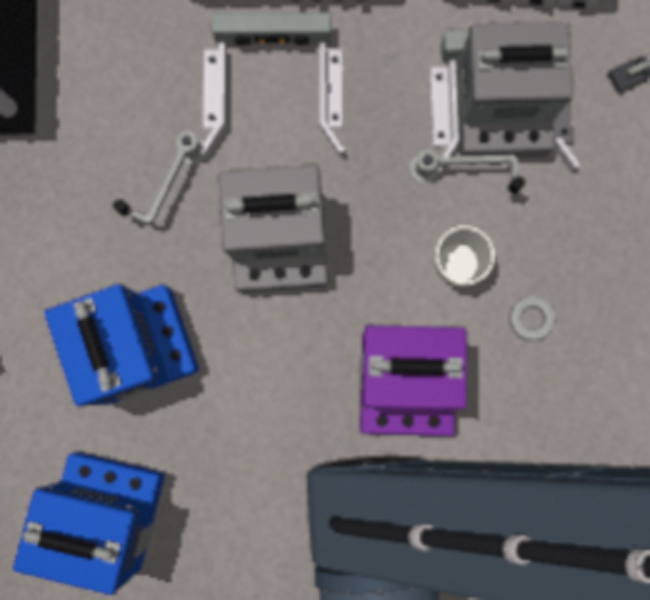

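View pics/scene0c.png

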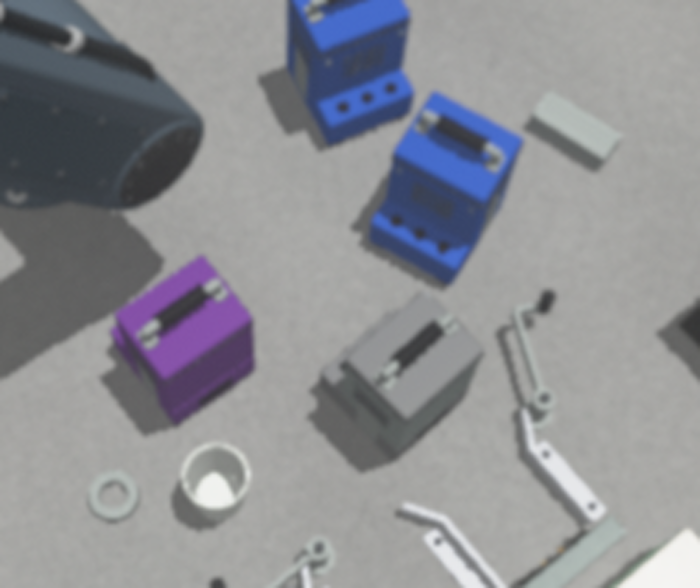

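The candidates in the top picture are the grey box at (229,172), the grey box at (326,112), the blue boxes at (165,217) and (152,290), and the purple box at (286,230). The grey box at (229,172) is the target because it stands unlatched in front of the empty bay (228,110). The grey box at (326,112) is battery2, and the coloured ones are look-alikes. The crops confirm this. The open latch has its pivot at about (195,136) and its knob at about (168,163).

```bash
cat > h.py <<'E'
import numpy as np,cv2
from rig import bot,capture,recognise,place_of
def K(d): return np.array([[d["fx"],0,d["cx"]],[0,d["fy"],d["cy"]],[0,0,1.]])
def ray(d,px):
    R=cv2.Rodrigues(np.array(d["rvec"],float))[0];t=np.array(d["tvec"],float)
    n=cv2.undistortPoints(np.array([[px]],float),K(d),np.array(d["dist_coeffs"],float))[0,0]
    return -R.T@t, R.T@np.array([n[0],n[1],1.])
def at(d,px,z):
    c,r=ray(d,px);return (c+r*(z-c[2])/r[2])[:2]
def proj(d,P):
    return cv2.projectPoints(np.array(P,float).reshape(-1,3),np.array(d["rvec"],float),np.array(d["tvec"],float),K(d),np.array(d["dist_coeffs"],float))[0][:,0]
def two(d1,p1,d2,p2):
    c1,r1=ray(d1,p1);c2,r2=ray(d2,p2)
    s=np.linalg.lstsq(np.c_[r1,-r2],c2-c1,rcond=None)[0]
    a,b=c1+s[0]*r1,c2+s[1]*r2
    return (a+b)/2,np.linalg.norm(a-b)
E
python3 - <<'E'
from h import *
import pickle
np.set_printoptions(precision=4,suppress=True)
d=capture("top");s=capture("scene")
pickle.dump((d,s),open("cams.pkl","wb"))
print("cam",ray(d,(250,190))[0])
u=lambda x,y:((x+.5)/2.5-.5+120,(y+.5)/2.5-.5+80)
v=lambda x,y:((x+.5)/2.8-.5+150,(y+.5)/2.8-.5+40)
T=[at(d,u(*p),.165) for p in [(221,172),(318,165),(323,243),(224,249)]]
print("case top BL BR FR FL",T)
F=[at(d,u(*p),.061) for p in [(236,279),(327,274)]]
print("ledge front top?",[at(d,u(*p),.061) for p in [(233,291),(327,285)]],[at(d,u(*p),.006) for p in [(236,291),(327,285)]])
print("pivot",at(d,u(187,142),.054),"knob",at(d,u(120,206),.074))
print("pivot2view",two(d,u(187,142),s,v(543,399)),"knob",two(d,u(120,206),s,v(547,297)))
print("casetop corners 2view",two(d,u(221,172),s,v(482,350)),two(d,u(224,249),s,v(424,296)),two(d,u(318,165),s,v(406,415)))
print("rails: L inner",at(d,u(226,45),.03),at(d,u(226,123),.03),"R inner",at(d,u(320,45),.03),at(d,u(323,123),.03))
print("flare ends",at(d,u(205,155),.03),at(d,u(345,153),.03))
print("block top front edge",at(d,u(213,36),.05),at(d,u(330,33),.05))
for n in("tub","ring_gauge"):print(n,at(d,place_of("top",n)[0]["xy"],0))
print("gauge block",at(d,(107,214),.03))
E
```

```text
cam [0.3268 0.0523 1.2961]
case top BL BR FR FL [array([0.5632, 0.1859]), array([0.5732, 0.081 ]), array([0.4879, 0.0736]), array([0.479 , 0.1798])]
ledge front top? [array([0.4438, 0.1794]), array([0.4531, 0.0697])] [array([0.449 , 0.1814]), array([0.4588, 0.0705])]
pivot [0.6219 0.2409] knob [0.5393 0.313 ]
pivot2view (array([0.6231, 0.242 , 0.0507]), np.float64(0.0014930438945555903)) knob (array([0.5405, 0.3146, 0.0681]), np.float64(0.000747894227864696))
casetop corners 2view (array([0.5638, 0.1865, 0.1632]), np.float64(0.0008858922533639414)) (array([0.4813, 0.1818, 0.1494]), np.float64(0.0005814521657088603)) (array([0.5723, 0.0819, 0.1723]), np.float64(0.0024936980980837676))
rails: L inner [0.7506 0.2012] [0.6523 0.1979] R inner [0.7533 0.0855] [0.655  0.0795]
flare ends [0.612 0.222] [0.6182 0.0519]
block top front edge [0.7548 0.215 ] [0.7618 0.0732]
tub [ 0.4855 -0.0961]
ring_gauge [ 0.4195 -0.181 ]
gauge block [0.3864 0.4962]
```

```bash
cat > fit.py <<'E'
from h import *
import pickle
from scipy.optimize import least_squares
np.set_printoptions(precision=4,suppress=True)
d,s=pickle.load(open("cams.pkl","rb"))
u=lambda x,y:((x+.5)/2.5-.5+120,(y+.5)/2.5-.5+80)
v=lambda x,y:((x+.5)/2.8-.5+150,(y+.5)/2.8-.5+40)
def W(p,P):
    P=np.array(P,float);c,q=np.cos(p[2]),np.sin(p[2])
    return np.c_[p[0]+c*P[:,0]-q*P[:,1],p[1]+q*P[:,0]+c*P[:,1],P[:,2]]
# battery
Pb=[(.06,.055,.165),(.06,-.055,.165),(-.028,-.055,.165),(-.028,.055,.165)]
mt=[u(221,172),u(318,165),u(323,243),u(224,249)]
ms=[v(482,350),v(406,415),v(348,361),v(424,296)]
def fb(p):
    w=W(p,Pb);return np.r_[(proj(d,w)-mt).ravel(),(proj(s,w)-ms).ravel()]
r=least_squares(fb,[.51,.129,.08],loss="soft_l1");b=r.x;print("bat",b,r.fun.round(1))
Py=[(-.069,.1,.054),(-.04,.059,.03),(.06,.059,.03),(-.04,-.059,.03),(.06,-.059,.03)]
mt=[u(187,142),u(226,123),u(226,45),u(323,123),u(320,45)]
def fy(p):
    w=W(p,Py);return np.r_[(proj(d,w)-mt).ravel(),(proj(s,w[:1])-v(543,399)).ravel()]
r=least_squares(fy,[.695,.142,.047],loss="soft_l1");y=r.x;print("bay",y,r.fun.round(1))
c,q=np.cos(y[2]),np.sin(y[2]);D=b[:2]-y[:2]
print("bat in bay",c*D[0]+q*D[1],-q*D[0]+c*D[1],b[2]-y[2])
pv=W(y,[(-.069,.1,.054)])[0]
k=at(d,u(120,206),.074)-pv[:2];print("knob r",np.hypot(*k),"pv",pv)
ka=np.arctan2(k[1],k[0])-y[2]; k0=np.arctan2(-.105,-.034); print("latch angle",(k0-ka)%(2*np.pi))
print("blue case",[at(d,u(*p),.165) for p in [(122,285),(155,380),(80,405),(46,310)]],"ledge",[at(d,u(*p),.061) for p in [(165,285),(198,372)]])
print("purple",[at(d,u(*p),.165) for p in [(365,325),(467,327),(467,410),(363,408)]])
def draw(name,cam,b,y):
    im=cv2.resize(cam["image"],None,fx=2.5,fy=2.5,interpolation=2)
    def L(pose,pts,col):
        q=(proj(cam,W(pose,pts))+.5)*2.5
        cv2.polylines(im,[q.round().astype(int)],True,col,1,cv2.LINE_AA)
    for z in(.061,.165):L(b,[(.06,.055,z),(.06,-.055,z),(-.028,-.055,z),(-.028,.055,z)],(0,255,255))
    L(b,[(-.028,.055,.061),(-.06,.055,.061),(-.06,-.055,.061),(-.028,-.055,.061)],(0,0,255))
    for q in(1,-1):L(y,[(.06,q*.059,.03),(-.04,q*.059,.03),(-.077,q*.0825,.03),(-.04,q*.059,.03)],(0,255,0))
    L(y,[(-.069+.011*np.cos(t),.1+.011*np.sin(t),.054) for t in np.arange(0,6.3,.5)],(255,255,0))
    return im
if __name__=="__main__":
    cv2.imwrite("pics/ov_top.png",draw("t",d,b,y)[180:780,250:1050]);
    cv2.imwrite("pics/ov_sc.png",draw("s",s,b,y)[250:750,500:1100])
    from h import *
    w=capture("wrist");cv2.imwrite("pics/w0.png",w["image"]);st=bot.read_state()
    print("wrist cam in tool",np.array(st["tcp_rot"]).T@(ray(w,(250,190))[0]-st["position"]))
E
python3 fit.py
```

```text
bat [0.5111 0.129  0.0919] [-1.2 -1.   0.5 -1.   0.7 -0.2 -0.5  0.3  1.2 -0.2 -0.5  2.4 -2.1 -1.1
 -0.4 -2.8]
bay [0.6932 0.1414 0.0191] [ 0.3 -0.1 -0.6  0.1 -0.1 -0.5 -0.7  0.2  0.6 -0.3 -0.7 -0.1]
bat in bay -0.1822349039003687 -0.008935082671387037 0.07282155064390745
knob r 0.11050506347464005 pv [0.6223 0.2401 0.054 ]
latch angle 1.9977284253185204
blue case [array([0.4378, 0.2876]), array([0.3374, 0.2482]), array([0.3095, 0.3263]), array([0.4093, 0.3675])] ledge [array([0.4491, 0.259 ]), array([0.3487, 0.2168])]
purple [array([0.4005, 0.0267]), array([ 0.4006, -0.0823]), array([ 0.3126, -0.083 ]), array([0.3125, 0.0272])]
wrist cam in tool [-0.0008 -0.0732 -0.1627]
```

View pics/ov_top.png

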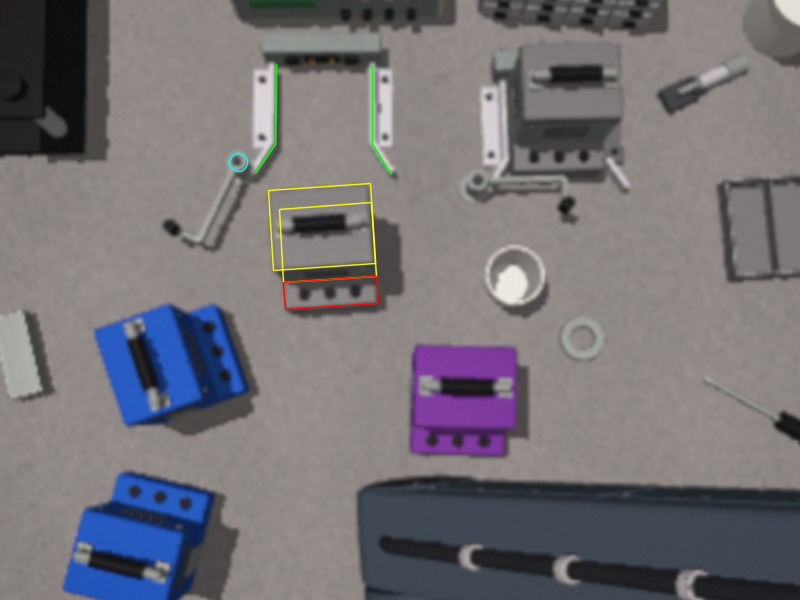

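View pics/ov_sc.png

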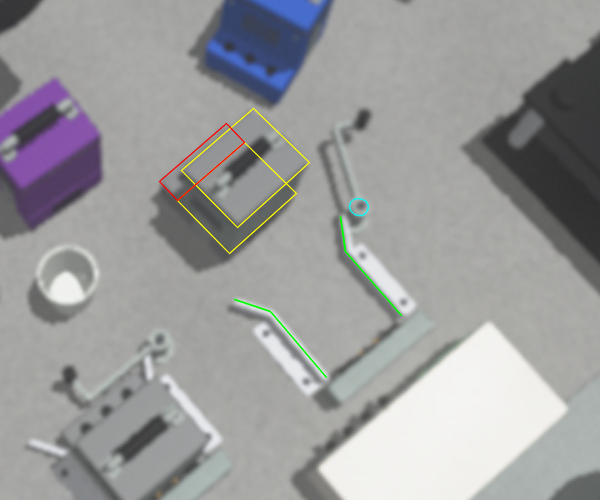

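View pics/w0.png

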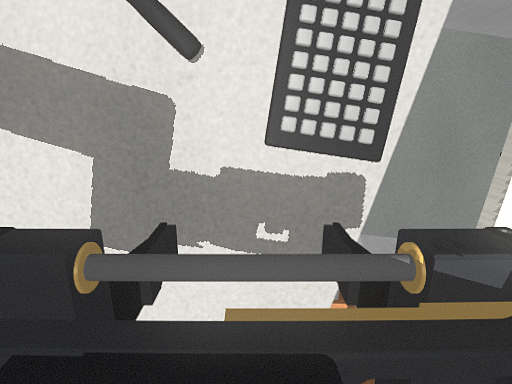

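The fit overlays agree with the boxes and rails. The box is 182 mm short of home, -9 mm to the side and 0.07 rad askew, and the latch is at about 2.0 rad. I'll push with two partly open fingers. Tool +y goes along the push so the wrist camera, which sits on the -y side, stays clear of the box.

```bash
cat > plan.py <<'E'
import sys
from h import *
# target x y z(mm) heading of tool y axis (rad, world), calls
X,Y,Z,H=map(float,sys.argv[1:5]);n=int(sys.argv[5])*5 if len(sys.argv)>5 else 5
s=bot.read_state();p=np.array(s["position"])*1000;R=np.array(s["tcp_rot"]);h=np.arctan2(R[1,1],R[0,1])
print("t",round(s["time_s"],2),"pos",p.round(1),"heading",round(h,3),"F",np.round(s["force"],1),"op",round(s["opening"],2))
dh=(H-h+np.pi)%(2*np.pi)-np.pi
if len(sys.argv)>6: dh=(H-h)%(2*np.pi)   # force ccw
dp=(np.array([X,Y,Z])-p)
for i in range(n):
    hh=h+dh*i/n; st=dp/n
    ty=np.array([np.cos(hh),np.sin(hh)]);tx=np.array([-np.sin(hh),np.cos(hh)])
    print([[round(float(st[:2]@tx),1),round(float(st[:2]@ty),1),round(float(-st[2]),1)],round(float(-dh/n),4)])
E
python3 plan.py 440 -100 310 0.06 4 ccw; python3 - <<'E'
from h import *
w=capture("wrist")
E
```

```text
t 1.25 pos [ 165.4 -602.7  222.6] heading -2.874 F [ 0.4 -0.2  0.4] op 1.0
[[-20.6, -19.9, -4.4], -0.1467]
[[-17.5, -22.7, -4.4], -0.1467]
[[-14.0, -25.0, -4.4], -0.1467]
[[-10.2, -26.8, -4.4], -0.1467]
[[-6.1, -28.0, -4.4], -0.1467]
[[-2.0, -28.6, -4.4], -0.1467]
[[2.2, -28.6, -4.4], -0.1467]
[[6.4, -27.9, -4.4], -0.1467]
[[10.4, -26.7, -4.4], -0.1467]
[[14.2, -24.9, -4.4], -0.1467]
[[17.6, -22.6, -4.4], -0.1467]
[[20.8, -19.7, -4.4], -0.1467]
[[23.4, -16.5, -4.4], -0.1467]
[[25.6, -12.9, -4.4], -0.1467]
[[27.2, -9.0, -4.4], -0.1467]
[[28.2, -4.9, -4.4], -0.1467]
[[28.6, -0.8, -4.4], -0.1467]
[[28.4, 3.4, -4.4], -0.1467]
[[27.6, 7.5, -4.4], -0.1467]
[[26.2, 11.5, -4.4], -0.1467]
```

>>> {"api": "send_rows", "payload": {
  "motion": [
    [[-20,-20,-12],-0.12],
    [[-18,-22,-12],-0.12],
    [[-15,-24,-12],-0.12],
    [[-12,-26,-12],-0.12],
    [[-9,-27,-12],-0.12]
  ],
  "gripper": 0.4
}}

```text
time_s: 1.72
position: [0.2318, -0.4784, 0.2803]
tcp_rot: [[0.774, -0.633, -0.002], [-0.633, -0.774, 0.002], [-0.002, -0.0, -1.0]]
force: [-0.1, -0.0, -0.4]
opening: 0.707
```

```bash
python3 plan.py 450 -80 310 0.06 4 ccw
```

```text
t 1.72 pos [ 231.8 -478.4  280.3] heading -2.256 F [-0.1 -0.  -0.4] op 0.71
[[-4.2, -22.3, -1.5], -0.1158]
[[-1.6, -22.7, -1.5], -0.1158]
[[1.1, -22.7, -1.5], -0.1158]
[[3.7, -22.4, -1.5], -0.1158]
[[6.3, -21.8, -1.5], -0.1158]
[[8.7, -21.0, -1.5], -0.1158]
[[11.1, -19.8, -1.5], -0.1158]
[[13.3, -18.4, -1.5], -0.1158]
[[15.3, -16.7, -1.5], -0.1158]
[[17.2, -14.9, -1.5], -0.1158]
[[18.8, -12.8, -1.5], -0.1158]
[[20.1, -10.5, -1.5], -0.1158]
[[21.2, -8.1, -1.5], -0.1158]
[[22.0, -5.6, -1.5], -0.1158]
[[22.5, -3.0, -1.5], -0.1158]
[[22.7, -0.4, -1.5], -0.1158]
[[22.6, 2.2, -1.5], -0.1158]
[[22.2, 4.8, -1.5], -0.1158]
[[21.5, 7.3, -1.5], -0.1158]
[[20.5, 9.8, -1.5], -0.1158]
```

>>> {"api": "send_rows", "payload": {
  "motion": [
    [[-4,-22,-4],-0.12],
    [[-2,-23,-4],-0.12],
    [[1,-23,-4],-0.12],
    [[4,-22,-4],-0.12],
    [[6,-22,-4],-0.12]
  ]
}}

```text
time_s: 2.13
position: [0.2872, -0.3721, 0.3042]
tcp_rot: [[0.998, -0.06, 0.001], [-0.06, -0.998, -0.003], [0.001, 0.003, -1.0]]
force: [1.8, 0.1, 0.8]
opening: 0.603
```

>>> {"api": "send_rows", "payload": {
  "motion": [
    [[9,-21,-3],-0.12],
    [[11,-20,-3],-0.12],
    [[13,-18,-3],-0.12],
    [[15,-17,-3],-0.12],
    [[17,-15,-3],-0.12]
  ]
}}

```text
time_s: 2.55
position: [0.3365, -0.2638, 0.3209]
tcp_rot: [[0.845, 0.535, 0.003], [0.535, -0.845, -0.006], [-0.0, 0.007, -1.0]]
force: [0.9, -0.0, -0.0]
opening: 0.601
```

>>> {"api": "send_rows", "payload": {
  "motion": [
    [[19,-13,0],-0.12],
    [[20,-10,0],-0.12],
    [[21,-8,0],-0.12],
    [[22,-5,0],-0.12],
    [[22,-3,0],-0.12]
  ]
}}

```text
time_s: 2.97
position: [0.3821, -0.1549, 0.3224]
tcp_rot: [[0.372, 0.928, 0.007], [0.928, -0.372, -0.009], [-0.006, 0.01, -1.0]]
force: [0.4, -0.7, 0.3]
opening: 0.603
```

```bash
python3 plan.py 425 137 310 0.07 2
```

```text
t 2.97 pos [ 382.1 -154.9  322.4] heading -0.381 F [ 0.4 -0.7  0.3] op 0.6
[[28.7, -6.9, 1.2], -0.0451]
[[29.0, -5.6, 1.2], -0.0451]
[[29.2, -4.3, 1.2], -0.0451]
[[29.4, -2.9, 1.2], -0.0451]
[[29.5, -1.6, 1.2], -0.0451]
[[29.5, -0.3, 1.2], -0.0451]
[[29.5, 1.0, 1.2], -0.0451]
[[29.4, 2.4, 1.2], -0.0451]
[[29.3, 3.7, 1.2], -0.0451]
[[29.1, 5.0, 1.2], -0.0451]
```

>>> {"api": "send_rows", "payload": {
  "motion": [
    [[29,-5,1],-0.045],
    [[29,-4,1],-0.045],
    [[29,-3,1],-0.045],
    [[29,-2,1],-0.045],
    [[29,-1,1],-0.045]
  ]
}}

```text
time_s: 3.38
position: [0.4107, -0.0064, 0.3176]
tcp_rot: [[0.144, 0.99, 0.013], [0.99, -0.144, -0.012], [-0.01, 0.015, -1.0]]
force: [0.5, -0.7, -0.1]
opening: 0.597
```

>>> {"api": "send_rows", "payload": {
  "motion": [
    [[29,0,2],-0.045],
    [[29,1,2],-0.045],
    [[29,2,2],-0.045],
    [[29,3,2],-0.045],
    [[29,4,2],-0.045]
  ]
}}

```text
time_s: 3.8
position: [0.4285, 0.1455, 0.3072]
tcp_rot: [[-0.092, 0.996, 0.018], [0.996, 0.092, -0.013], [-0.015, 0.017, -1.0]]
force: [0.5, -0.1, 0.4]
opening: 0.601
```

```bash
python3 plan.py 425 137 210 0.07 1
python3 - <<'E'
from h import *
for c in("top","wrist"):
    d=capture(c);cv2.imwrite(f"pics/{c}1.png",d["image"])
E
```

```text
t 3.8 pos [428.5 145.5 307.2] heading 0.093 F [ 0.5 -0.1  0.4] op 0.6
[[-1.6, -0.8, 19.4], 0.0045]
[[-1.6, -0.8, 19.4], 0.0045]
[[-1.6, -0.8, 19.4], 0.0045]
[[-1.6, -0.8, 19.4], 0.0045]
[[-1.6, -0.8, 19.4], 0.0045]
```

View pics/wrist1.png

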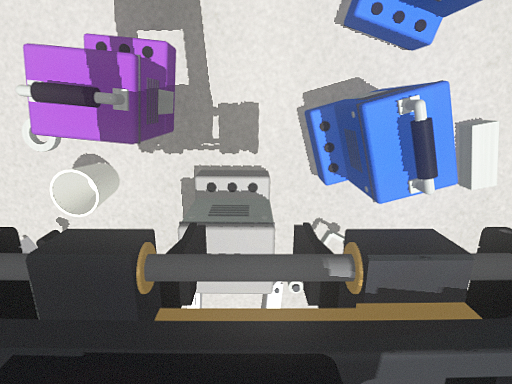

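View pics/top1.png

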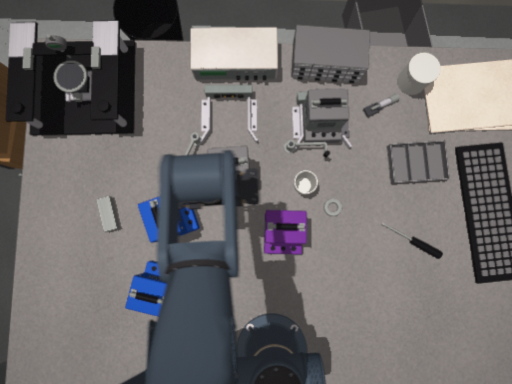

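The top view shows the arm over the gap in front of the grey box, and the wrist view shows the ledge front at about (232,175). Next I'll check the fit in this view.

```bash
cat > wl.py <<'E'
import fit,sys
from h import *
w=capture("wrist");b=np.array([.5111,.129,.0919])
if len(sys.argv)>2:b=np.array(list(map(float,sys.argv[2:5])))
im=cv2.resize(w["image"],None,fx=1.5,fy=1.5)
def L(pts,col):
    q=(proj(w,fit.W(b,pts))+.5)*1.5;cv2.polylines(im,[q.round().astype(int)],True,col,1,cv2.LINE_AA)
L([(-.028,.055,.061),(-.06,.055,.061),(-.06,-.055,.061),(-.028,-.055,.061)],(0,0,255))
L([(-.06,.055,.006),(-.06,.055,.061),(-.06,-.055,.061),(-.06,-.055,.006)],(0,255,0))
L([(-.028,.055,.061),(-.028,.055,.165),(-.028,-.055,.165),(-.028,-.055,.061)],(0,255,255))
cv2.imwrite(sys.argv[1],im)
E
python3 wl.py pics/wl1.png >/dev/null
```

```text
(no output)
```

View pics/wl1.png

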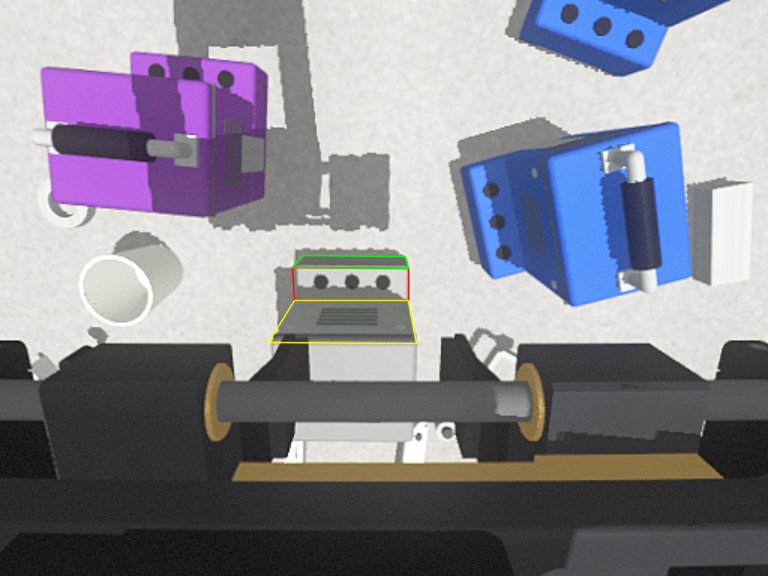

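>>> {"api": "send_rows", "payload": {
  "motion": [
    [[-2,-1,25],0.003],
    [[-2,-1,25],0.003],
    [[-2,-1,25],0.003],
    [[-2,-1,25],0.003],
    [[-2,0,25],0.003]
  ]
}}

```text
time_s: 4.37
position: [0.4344, 0.1296, 0.1853]
tcp_rot: [[-0.075, 0.996, 0.038], [0.997, 0.076, -0.015], [-0.018, 0.037, -0.999]]
force: [0.3, -0.4, -0.2]
opening: 0.606
```

```bash
python3 plan.py 425 135 80 0.08 1
```

```text
t 4.37 pos [434.4 129.6 185.3] heading 0.076 F [ 0.3 -0.4 -0.2] op 0.61
[[1.2, -1.8, 21.1], -0.0009]
[[1.2, -1.8, 21.1], -0.0009]
[[1.2, -1.8, 21.1], -0.0009]
[[1.2, -1.8, 21.1], -0.0009]
[[1.2, -1.8, 21.1], -0.0009]
```

```bash
cat > plan2.py <<'E'
import sys
from h import *
X,Y,Z,H=map(float,sys.argv[1:5])
s=bot.read_state();p=np.array(s["position"])*1000;R=np.array(s["tcp_rot"]);h=np.arctan2(R[1,1],R[0,1])
print("t",round(s["time_s"],2),"pos",p.round(1),"heading",round(h,3),"z",R[:,2].round(3),"F",np.round(s["force"],1),"op",round(s["opening"],2))
print("per row of 5:",(R.T@(np.array([X,Y,Z])-p)/5).round(1),"turn",round(-(H-h)/5,4))
E
python3 plan2.py 427 135 100 0.08
```

```text
t 4.37 pos [434.4 129.6 185.3] heading 0.076 z [ 0.038 -0.015 -0.999] F [ 0.3 -0.4 -0.2] op 0.61
per row of 5: [ 1.5 -2.  17. ] turn -0.0009
```

>>> {"api": "send_rows", "payload": {
  "motion": [
    [[1.5,-2,17],0],
    [[1.5,-2,17],0],
    [[1.5,-2,17],0],
    [[1.5,-2,17],0],
    [[1.5,-2,17],0]
  ]
}}

```text
time_s: 4.78
position: [0.4279, 0.1271, 0.0961]
tcp_rot: [[-0.063, 0.997, 0.039], [0.998, 0.064, -0.018], [-0.02, 0.038, -0.999]]
force: [0.6, -0.1, 0.3]
opening: 0.598
```

```bash
python3 plan2.py 427 135 40 0.08
```

```text
t 4.78 pos [427.9 127.1  96.1] heading 0.064 z [ 0.039 -0.018 -0.999] F [ 0.6 -0.1  0.3] op 0.6
per row of 5: [ 1.8 -0.5 11.2] turn -0.0033
```

>>> {"api": "send_rows", "payload": {
  "motion": [
    [[4,0,4],-0.003],
    [[4,0,8],-0.003],
    [[4,0,12],-0.003],
    [[3,0,12],-0.003],
    [[3,0,12],-0.003]
  ]
}}

```text
time_s: 5.2
position: [0.4311, 0.1409, 0.0468]
tcp_rot: [[-0.071, 0.997, 0.042], [0.997, 0.072, -0.019], [-0.022, 0.04, -0.999]]
force: [0.7, 0.8, -0.0]
opening: 0.602
```

```bash
python3 plan2.py 432 135 24 0.08
```

```text
t 5.2 pos [431.1 140.9  46.8] heading 0.072 z [ 0.042 -0.019 -0.999] F [ 0.7  0.8 -0. ] op 0.6
per row of 5: [-1.1 -0.1  4.6] turn -0.0017
```

>>> {"api": "send_rows", "payload": {
  "motion": [
    [[-1,0,5],-0.003],
    [[-1,0,5],-0.003],
    [[-1,0,5],-0.003],
    [[-1,0,4],-0.003],
    [[0,0,3],-0.003]
  ]
}}

```text
time_s: 5.62
position: [0.4352, 0.1355, 0.0244]
tcp_rot: [[-0.086, 0.995, 0.046], [0.996, 0.087, -0.019], [-0.023, 0.044, -0.999]]
force: [-0.1, -0.1, -0.5]
opening: 0.596
```

```bash
python3 plan2.py 440 130 24 0.08; python3 wl.py pics/wl2.png >/dev/null
```

```text
t 5.62 pos [435.2 135.5  24.4] heading 0.088 z [ 0.046 -0.019 -0.999] F [-0.1 -0.1 -0.5] op 0.6
per row of 5: [-1.2  0.9  0.1] turn 0.0015
```

View pics/wl2.png

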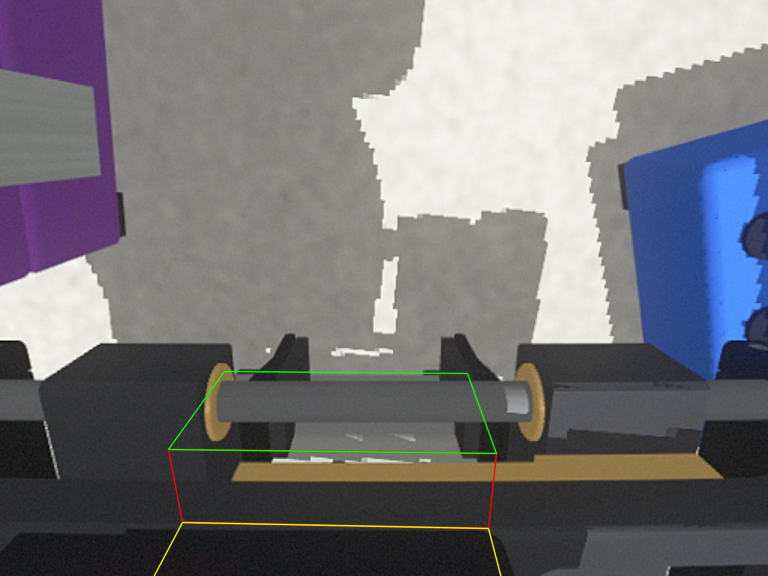

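>>> {"api": "send_rows", "payload": {
  "motion": [
    [[-2,1,0],0],
    [[-2,1,0],0],
    [[-2,1,0],0],
    [[-2,1,0],0],
    [[-2,1,0],0]
  ]
}}

```text
time_s: 6.08
position: [0.4403, 0.1252, 0.0251]
tcp_rot: [[-0.087, 0.995, 0.044], [0.996, 0.088, -0.019], [-0.023, 0.042, -0.999]]
force: [-2.5, 1.5, -0.1]
opening: 0.604
```

>>> {"api": "send_rows", "payload": {
  "motion": [
    [[0,3,0],0],
    [[0,3,0],0],
    [[0,3,0],0],
    [[0,3,0],0],
    [[0,3,0],0]
  ]
}}

```text
time_s: 6.5
position: [0.4403, 0.125, 0.0251]
tcp_rot: [[-0.091, 0.996, 0.012], [0.996, 0.091, -0.023], [-0.024, 0.01, -1.0]]
force: [-5.5, -0.3, 4.0]
opening: 0.6
```

```bash
python3 plan2.py 500 130 24 0.08
```

```text
t 6.5 pos [440.3 125.   25.1] heading 0.091 z [ 0.012 -0.023 -1.   ] F [-5.5 -0.3  4. ] op 0.6
per row of 5: [-0.1 12.   0.3] turn 0.0022
```

>>> {"api": "send_rows", "payload": {
  "motion": [
    [[0,8,0],0],
    [[0,10,0],0],
    [[0,12,0],0],
    [[0,12,0],0],
    [[0,12,0],0]
  ]
}}

```text
time_s: 6.92
position: [0.4375, 0.126, 0.0226]
tcp_rot: [[-0.095, 0.99, -0.107], [0.995, 0.092, -0.034], [-0.024, -0.109, -0.994]]
force: [-19.0, -3.7, 15.2]
opening: 0.599
```

```bash
python3 plan2.py 500 130 24 0.08
```

```text
t 6.92 pos [437.5 126.   22.6] heading 0.093 z [-0.107 -0.034 -0.994] F [-19.   -3.7  15.2] op 0.6
per row of 5: [-0.4 12.4 -1.6] turn 0.0025
```

>>> {"api": "send_rows", "payload": {
  "motion": [
    [[0,-4,-2],0],
    [[0,-4,-2],0],
    [[0,-4,-2],0],
    [[0,-3,0],0],
    [[0,0,0],0]
  ]
}}

```text
time_s: 7.33
position: [0.4245, 0.1249, 0.0312]
tcp_rot: [[-0.094, 0.99, -0.102], [0.995, 0.091, -0.034], [-0.024, -0.104, -0.994]]
force: [0.2, -0.8, -0.1]
opening: 0.602
```

```bash
python3 plan2.py 440 130 24 0.08; python3 wl.py pics/wl3.png >/dev/null;python3 - <<'E'
from h import *
d=capture("scene");cv2.imwrite("pics/scene2.png",cv2.resize(d["image"][40:250,150:400],None,fx=2.8,fy=2.8,interpolation=2))
E
```

```text
t 7.33 pos [424.5 124.9  31.2] heading 0.092 z [-0.102 -0.034 -0.994] F [ 0.2 -0.8 -0.1] op 0.6
per row of 5: [0.8 3.3 1.1] turn 0.0024
```

View pics/scene2.png

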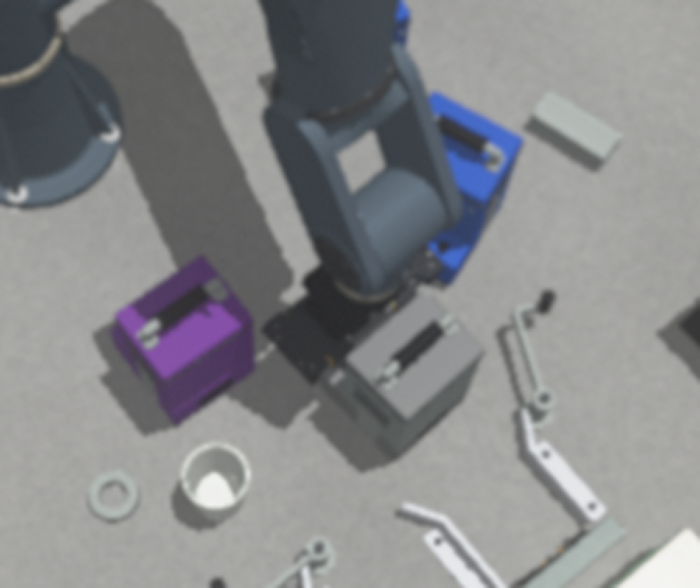

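View pics/wl3.png

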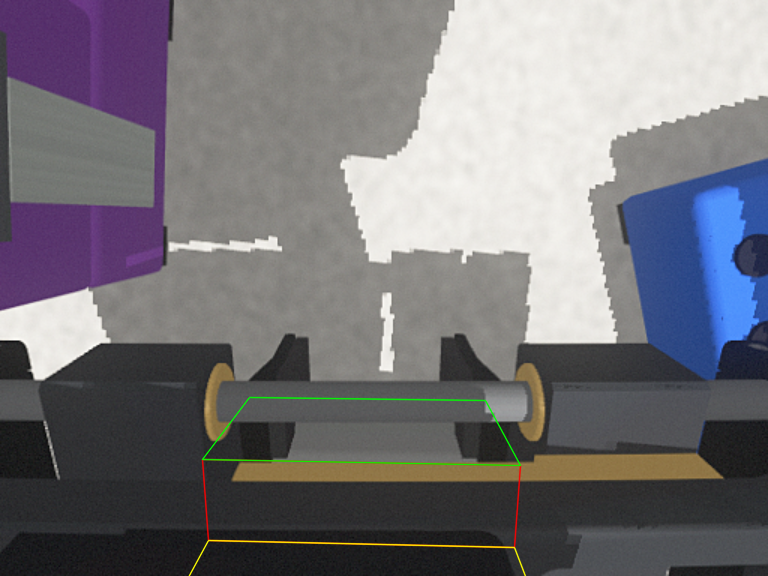

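The box hasn't moved. The tool tilted under load (z axis x = -0.10), because each row re-bases on the sagged pose. I've backed off, and will see how the tilt behaves in free motion so I can undo it.

>>> {"api": "send_rows", "payload": {
  "motion": [
    [[2,-1,-15],0],
    [[1,-1,-15],0],
    [[0,0,-15],0],
    [[0,0,-15],0],
    [[0,0,-15],0]
  ]
}}

```text
time_s: 7.85
position: [0.4318, 0.1302, 0.1057]
tcp_rot: [[-0.093, 0.99, -0.104], [0.995, 0.09, -0.033], [-0.024, -0.106, -0.994]]
force: [-0.2, 0.5, 0.8]
opening: 0.599
```

>>> {"api": "send_rows", "payload": {
  "motion": [
    [[0,0,-41],0],
    [[0,0,-41],0],
    [[0,0,-41],0],
    [[0,0,-41],0],
    [[0,0,0],0]
  ]
}}

```text
time_s: 8.27
position: [0.4528, 0.136, 0.2774]
tcp_rot: [[-0.093, 0.991, -0.097], [0.995, 0.09, -0.032], [-0.023, -0.1, -0.995]]
force: [0.5, -0.1, 0.3]
opening: 0.599
```

>>> {"api": "send_rows", "payload": {
  "motion": [
    [[0,0,41],0],
    [[0,0,41],0],
    [[0,0,41],0],
    [[0,0,0],0],
    [[0,0,0],0]
  ]
}}

```text
time_s: 8.68
position: [0.4529, 0.1329, 0.1593]
tcp_rot: [[-0.092, 0.993, -0.068], [0.995, 0.091, -0.03], [-0.024, -0.07, -0.997]]
force: [-0.1, -0.4, 0.2]
opening: 0.6
```

>>> {"api": "send_rows", "payload": {
  "motion": [
    [[0,-8,-41],0],
    [[0,-8,-41],0],
    [[0,-8,-41],0],
    [[0,-8,-41],0],
    [[0,0,0],0]
  ]
}}

```text
time_s: 9.1
position: [0.4344, 0.1351, 0.331]
tcp_rot: [[-0.092, 0.993, -0.077], [0.995, 0.09, -0.031], [-0.023, -0.079, -0.997]]
force: [1.6, 0.6, -0.5]
opening: 0.597
```

>>> {"api": "send_rows", "payload": {
  "motion": [
    [[0,0,41],0],
    [[0,0,41],0],
    [[0,0,41],0],
    [[0,0,41],0],
    [[0,0,0],0]
  ]
}}

```text
time_s: 9.52
position: [0.4386, 0.1319, 0.1815]
tcp_rot: [[-0.093, 0.995, -0.029], [0.995, 0.092, -0.027], [-0.024, -0.031, -0.999]]
force: [-1.3, 0.0, -0.1]
opening: 0.601
```

>>> {"api": "send_rows", "payload": {
  "motion": [
    [[0,0,-41],0],
    [[0,0,-41],0],
    [[0,0,-41],0],
    [[0,0,-41],0],
    [[0,0,0],0]
  ]
}}

```text
time_s: 9.93
position: [0.444, 0.1366, 0.3584]
tcp_rot: [[-0.092, 0.995, -0.028], [0.995, 0.092, -0.027], [-0.024, -0.031, -0.999]]
force: [0.8, 0.1, 0.4]
opening: 0.603
```

>>> {"api": "send_rows", "payload": {
  "motion": [
    [[0,0,41],0],
    [[0,0,41],0],
    [[0,0,41],0],
    [[0,0,41],0],
    [[0,0,0],0]
  ]
}}

```text
time_s: 10.35
position: [0.4559, 0.1342, 0.2145]
tcp_rot: [[-0.093, 0.995, 0.023], [0.995, 0.093, -0.023], [-0.025, 0.021, -0.999]]
force: [-0.6, -0.0, -0.2]
opening: 0.603
```

>>> {"api": "send_rows", "payload": {
  "motion": [
    [[0,-4,-35],0],
    [[0,-4,-35],0],
    [[0,-4,-35],0],
    [[0,-4,-35],0],
    [[0,0,0],0]
  ]
}}

```text
time_s: 10.77
position: [0.4364, 0.1363, 0.3733]
tcp_rot: [[-0.093, 0.995, 0.028], [0.995, 0.094, -0.022], [-0.025, 0.026, -0.999]]
force: [0.3, 0.2, 1.0]
opening: 0.601
```

>>> {"api": "send_rows", "payload": {
  "motion": [
    [[0,0,41],0],
    [[0,0,41],0],
    [[0,0,41],0],
    [[0,0,41],0],
    [[0,0,0],0]
  ]
}}

```text
time_s: 11.18
position: [0.457, 0.1348, 0.2326]
tcp_rot: [[-0.094, 0.992, 0.081], [0.995, 0.095, -0.018], [-0.026, 0.079, -0.997]]
force: [-1.5, 0.0, -0.7]
opening: 0.596
```

>>> {"api": "send_rows", "payload": {
  "motion": [
    [[0,-4,-35],0],
    [[0,-4,-35],0],
    [[0,-4,-35],0],
    [[0,-4,-35],0],
    [[0,0,0],0]
  ]
}}

```text
time_s: 11.6
position: [0.4289, 0.1363, 0.3924]
tcp_rot: [[-0.094, 0.992, 0.088], [0.995, 0.096, -0.017], [-0.026, 0.086, -0.996]]
force: [1.7, -0.3, 0.6]
opening: 0.599
```

>>> {"api": "send_rows", "payload": {
  "motion": [
    [[0,-3,41],0],
    [[0,-3,41],0],
    [[0,-3,41],0],
    [[0,-3,41],0],
    [[0,0,0],0]
  ]
}}

```text
time_s: 12.02
position: [0.4467, 0.1345, 0.2536]
tcp_rot: [[-0.095, 0.985, 0.143], [0.995, 0.097, -0.013], [-0.027, 0.141, -0.99]]
force: [-1.4, 0.7, -0.6]
opening: 0.598
```

```bash
python3 plan2.py 420 137 120 0.085
```

```text
t 12.02 pos [446.7 134.5 253.6] heading 0.099 z [ 0.143 -0.013 -0.99 ] F [-1.4  0.7 -0.6] op 0.6
per row of 5: [ 1.7 -9.  25.7] turn 0.0027
```

>>> {"api": "send_rows", "payload": {
  "motion": [
    [[2,-10,26],0.003],
    [[2,-10,26],0.003],
    [[2,-10,26],0.003],
    [[2,-10,26],0.003],
    [[2,-10,20],0.003]
  ]
}}

```text
time_s: 12.43
position: [0.4344, 0.1403, 0.1424]
tcp_rot: [[-0.079, 0.979, 0.185], [0.997, 0.082, -0.01], [-0.025, 0.184, -0.983]]
force: [0.2, 0.2, 0.5]
opening: 0.6
```

```bash
python3 plan2.py 422 137 45 0.085
```

```text
t 12.43 pos [434.4 140.3 142.4] heading 0.084 z [ 0.185 -0.01  -0.983] F [0.2 0.2 0.5] op 0.6
per row of 5: [ 0.  -6.1 18.7] turn -0.0003
```

>>> {"api": "send_rows", "payload": {
  "motion": [
    [[0,-8,19],0],
    [[0,-8,19],0],
    [[0,-8,19],0],
    [[0,-8,19],0],
    [[0,-8,16],0]
  ]
}}

```text
time_s: 12.85
position: [0.4321, 0.1382, 0.0573]
tcp_rot: [[-0.079, 0.973, 0.219], [0.996, 0.083, -0.009], [-0.027, 0.217, -0.976]]
force: [1.0, -0.4, -0.5]
opening: 0.601
```

```bash
python3 plan2.py 436 127 26 0.085
```

```text
t 12.85 pos [432.1 138.2  57.3] heading 0.085 z [ 0.219 -0.009 -0.976] F [ 1.  -0.4 -0.5] op 0.6
per row of 5: [-2.1 -0.8  6.3] turn 0.0001
```

>>> {"api": "send_rows", "payload": {
  "motion": [
    [[-1,-2,6],0],
    [[-2,-2,6],0],
    [[-2,-2,6],0],
    [[-2,-1,6],0],
    [[-2,-1,5],0]
  ]
}}

```text
time_s: 13.27
position: [0.441, 0.1277, 0.0337]
tcp_rot: [[-0.081, 0.969, 0.231], [0.996, 0.086, -0.013], [-0.032, 0.23, -0.973]]
force: [-3.3, 0.4, 2.1]
opening: 0.596
```

```bash
python3 plan2.py 436 127 26 0.085
```

```text
t 13.27 pos [441.  127.7  33.7] heading 0.089 z [ 0.231 -0.013 -0.973] F [-3.3  0.4  2.1] op 0.6
per row of 5: [-0.  -1.3  1.3] turn 0.0007
```

>>> {"api": "send_rows", "payload": {
  "motion": [
    [[0,12,0],0],
    [[0,20,2],0],
    [[0,20,2],0],
    [[0,20,3],0],
    [[0,8,2],0]
  ]
}}

```text
time_s: 13.68
position: [0.4872, 0.1303, 0.036]
tcp_rot: [[-0.082, 0.985, 0.152], [0.996, 0.087, -0.025], [-0.037, 0.149, -0.988]]
force: [-5.6, -0.1, -0.5]
opening: 0.599
```

```bash
python3 plan2.py 500 130 28 0.06
```

```text
t 13.68 pos [487.2 130.3  36. ] heading 0.088 z [ 0.152 -0.025 -0.988] F [-5.6 -0.1 -0.5] op 0.6
per row of 5: [-0.2  2.3  2. ] turn 0.0056
```

>>> {"api": "send_rows", "payload": {
  "motion": [
    [[0,20,1],0],
    [[0,24,1],0],
    [[0,24,1],0],
    [[0,20,1],0.005],
    [[0,8,1],0.005]
  ]
}}

```text
time_s: 14.1
position: [0.5467, 0.1352, 0.0369]
tcp_rot: [[-0.073, 0.995, 0.063], [0.997, 0.075, -0.034], [-0.039, 0.06, -0.997]]
force: [-7.0, 0.5, -1.7]
opening: 0.6
```

```bash
python3 plan2.py 500 130 28 0.06;python3 - <<'E'
from h import *
for c in("top","scene"):
    d=capture(c);a=d["image"]
    a=a[80:320,120:380] if c=="top" else a[40:250,150:400]
    cv2.imwrite(f"pics/{c}3.png",cv2.resize(a,None,fx=2.8,fy=2.8,interpolation=2))
E
```

```text
t 14.1 pos [546.7 135.2  36.9] heading 0.075 z [ 0.063 -0.034 -0.997] F [-7.   0.5 -1.7] op 0.6
per row of 5: [-0.3 -9.5  1.2] turn 0.0031
```

View pics/scene3.png

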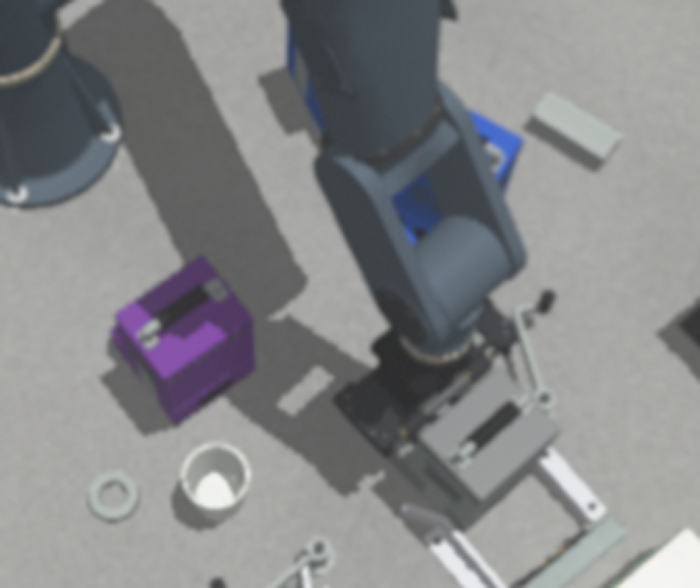

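View pics/top3.png

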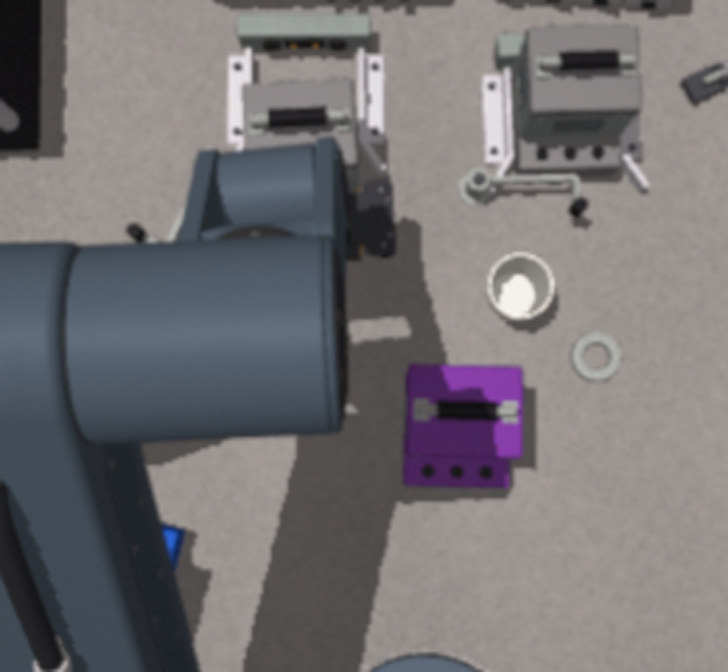

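>>> {"api": "send_rows", "payload": {
  "motion": [
    [[0,-8,0],0],
    [[0,-16,0],0],
    [[0,-20,-10],0],
    [[0,-20,-15],0],
    [[0,0,-20],0]
  ]
}}

```text
time_s: 14.62
position: [0.4815, 0.1305, 0.0801]
tcp_rot: [[-0.071, 0.995, 0.076], [0.997, 0.074, -0.035], [-0.04, 0.073, -0.997]]
force: [0.3, -0.2, -0.2]
opening: 0.595
```

>>> {"api": "send_rows", "payload": {
  "motion": [
    [[0,-4,-38],0],
    [[0,-4,-38],0],
    [[0,-4,-38],0],
    [[0,-4,-38],0],
    [[0,0,0],0]
  ]
}}

```text
time_s: 15.03
position: [0.4551, 0.1339, 0.2449]
tcp_rot: [[-0.069, 0.993, 0.096], [0.997, 0.073, -0.035], [-0.041, 0.094, -0.995]]
force: [0.8, 0.3, -0.2]
opening: 0.601
```

>>> {"api": "send_rows", "payload": {
  "motion": [
    [[0,-3,41],0],
    [[0,-3,41],0],
    [[0,-3,41],0],
    [[0,-3,41],0],
    [[0,0,0],0]
  ]
}}

```text
time_s: 15.45
position: [0.4754, 0.128, 0.0897]
tcp_rot: [[-0.068, 0.988, 0.142], [0.997, 0.073, -0.032], [-0.042, 0.14, -0.989]]
force: [-0.9, -0.2, -0.6]
opening: 0.595
```

```bash
python3 plan2.py 500 130 60 0.05
```

```text
t 15.45 pos [475.4 128.   89.7] heading 0.074 z [ 0.142 -0.032 -0.989] F [-0.9 -0.2 -0.6] op 0.6
per row of 5: [0.3 4.1 6.6] turn 0.0047
```

>>> {"api": "send_rows", "payload": {
  "motion": [
    [[0,-1,-38],0.005],
    [[0,-1,-38],0.005],
    [[0,-1,-38],0.005],
    [[0,-1,-38],0.005],
    [[0,0,0],0]
  ]
}}

```text
time_s: 15.87
position: [0.4489, 0.1318, 0.2479]
tcp_rot: [[-0.045, 0.989, 0.139], [0.998, 0.05, -0.032], [-0.039, 0.137, -0.99]]
force: [1.3, -0.6, 0.4]
opening: 0.602
```

>>> {"api": "send_rows", "payload": {
  "motion": [
    [[0,-3,41],0],
    [[0,-3,41],0],
    [[0,-3,41],0],
    [[0,-3,41],0],
    [[0,0,0],0]
  ]
}}

```text
time_s: 16.28
position: [0.4766, 0.1276, 0.1008]
tcp_rot: [[-0.046, 0.981, 0.189], [0.998, 0.052, -0.028], [-0.038, 0.188, -0.982]]
force: [-2.2, 0.6, -0.7]
opening: 0.6
```

```bash
python3 plan2.py 530 133 36 0.04
```

```text
t 16.28 pos [476.6 127.6 100.8] heading 0.053 z [ 0.189 -0.028 -0.982] F [-2.2  0.6 -0.7] op 0.6
per row of 5: [ 1.1  8.1 14.7] turn 0.0025
```

>>> {"api": "send_rows", "payload": {
  "motion": [
    [[2,5,15],0.002],
    [[2,6,15],0.002],
    [[2,8,15],0.002],
    [[2,8,13],0.002],
    [[2,8,10],0.002]
  ]
}}

```text
time_s: 16.7
position: [0.5282, 0.1378, 0.0526]
tcp_rot: [[-0.035, 0.978, 0.204], [0.999, 0.041, -0.028], [-0.036, 0.203, -0.979]]
force: [0.1, 0.9, 0.6]
opening: 0.603
```

```bash
python3 plan2.py 540 136 32 0.04;python3 - <<'E'
from h import *
d=capture("top");a=d["image"]
a=a[80:240,160:320] 
cv2.imwrite(f"pics/top4.png",cv2.resize(a,None,fx=3.75,fy=3.75,interpolation=2))
E
```

```text
t 16.7 pos [528.2 137.8  52.6] heading 0.042 z [ 0.204 -0.028 -0.979] F [0.1 0.9 0.6] op 0.6
per row of 5: [-0.3  1.4  4.5] turn 0.0004
```

View pics/top4.png

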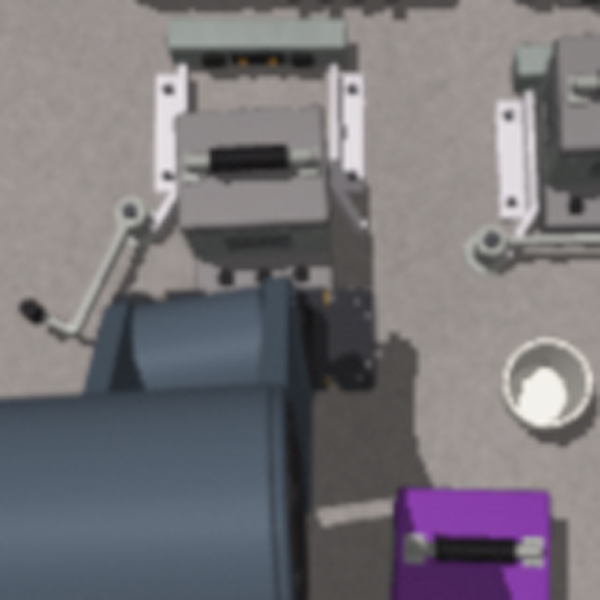

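```bash
cat > f4.py <<'E'
from fit import *
w=lambda x,y:((x+.5)/3.75-.5+160,(y+.5)/3.75-.5+80)
mt=[w(178,114),w(324,107),w(328,222),w(180,230)]
r=least_squares(lambda p:(proj(d,W(p,Pb))-mt).ravel(),[.6,.136,.04]);b2=r.x;print("bat",b2,r.fun.round(1))
E
python3 f4.py|tail -1
```

```text
bat [0.6152 0.1357 0.0666] [-0.8 -0.4  0.4 -0.2  0.7  0.5 -0.3  0.1]
```

>>> {"api": "send_rows", "payload": {
  "motion": [
    [[0,1,5],0],
    [[0,1,5],0],
    [[0,1,5],0],
    [[0,1,4],0],
    [[0,1,2],0]
  ]
}}

```text
time_s: 17.17
position: [0.544, 0.1382, 0.0373]
tcp_rot: [[-0.035, 0.976, 0.217], [0.999, 0.042, -0.027], [-0.036, 0.216, -0.976]]
force: [0.3, 0.1, 0.7]
opening: 0.597
```

>>> {"api": "send_rows", "payload": {
  "motion": [
    [[0,12,1],0],
    [[0,18,2],0],
    [[0,22,2],0],
    [[0,22,3],0],
    [[0,10,2],0]
  ]
}}

```text
time_s: 17.58
position: [0.567, 0.1399, 0.0294]
tcp_rot: [[-0.043, 0.995, 0.088], [0.998, 0.046, -0.04], [-0.043, 0.086, -0.995]]
force: [-4.4, -1.2, 2.6]
opening: 0.602
```

```bash
python3 plan2.py 624 140 32 0.04
```

```text
t 17.58 pos [567.  139.9  29.4] heading 0.047 z [ 0.088 -0.04  -0.995] F [-4.4 -1.2  2.6] op 0.6
per row of 5: [-0.5 11.4  0.5] turn 0.0013
```

>>> {"api": "send_rows", "payload": {
  "motion": [
    [[0,25,-2],0],
    [[0,28,-2],0],
    [[0,15,-2],0],
    [[0,0,0],0],
    [[0,0,0],0]
  ]
}}

```text
time_s: 18.0
position: [0.5995, 0.1418, 0.0285]
tcp_rot: [[-0.045, 0.999, 0.008], [0.998, 0.045, -0.046], [-0.046, 0.006, -0.999]]
force: [0.3, -0.2, -0.4]
opening: 0.601
```

```bash
python3 plan2.py 624 140 32 0.04;python3 - <<'E'
from h import *
d=capture("top");a=d["image"]
a=a[80:240,160:320] 
cv2.imwrite(f"pics/top5.png",cv2.resize(a,None,fx=3.75,fy=3.75,interpolation=2))
E
```

```text
t 18.0 pos [599.5 141.8  28.5] heading 0.045 z [ 0.008 -0.046 -0.999] F [ 0.3 -0.2 -0.4] op 0.6
per row of 5: [-0.6  4.9 -0.6] turn 0.001
```

View pics/top5.png

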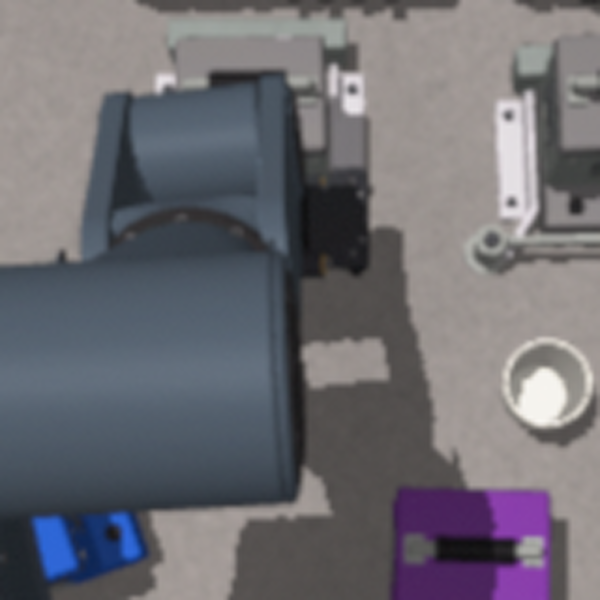

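>>> {"api": "send_rows", "payload": {
  "motion": [
    [[0,-10,0],0],
    [[0,-20,0],0],
    [[0,-25,-5],0],
    [[0,-25,-15],0],
    [[0,-20,-20],0]
  ]
}}

```text
time_s: 18.47
position: [0.5012, 0.1383, 0.0662]
tcp_rot: [[-0.043, 0.999, 0.02], [0.998, 0.044, -0.045], [-0.046, 0.018, -0.999]]
force: [-0.5, 0.3, 0.6]
opening: 0.597
```

>>> {"api": "send_rows", "payload": {
  "motion": [
    [[0,-4,-38],0],
    [[0,-4,-38],0],
    [[0,-4,-38],0],
    [[0,-4,-38],0],
    [[0,0,0],0]
  ]
}}

```text
time_s: 18.88
position: [0.4739, 0.1444, 0.2257]
tcp_rot: [[-0.044, 0.999, 0.019], [0.998, 0.045, -0.045], [-0.046, 0.017, -0.999]]
force: [0.7, -0.1, 0.8]
opening: 0.597
```

>>> {"api": "send_rows", "payload": {
  "motion": [
    [[0,-3,41],0],
    [[0,-3,41],0],
    [[0,-3,41],0],
    [[0,-3,41],0],
    [[0,0,0],0]
  ]
}}

```text
time_s: 19.3
position: [0.4766, 0.1379, 0.0656]
tcp_rot: [[-0.045, 0.998, 0.053], [0.998, 0.047, -0.041], [-0.044, 0.052, -0.998]]
force: [-1.1, -0.7, -0.5]
opening: 0.603
```

>>> {"api": "send_rows", "payload": {
  "motion": [
    [[0,-1,-38],0],
    [[0,-1,-38],0],
    [[0,-1,-38],0],
    [[0,-1,-38],0],
    [[0,0,0],0]
  ]
}}

```text
time_s: 19.72
position: [0.4619, 0.1438, 0.2224]
tcp_rot: [[-0.045, 0.998, 0.043], [0.998, 0.047, -0.042], [-0.043, 0.041, -0.998]]
force: [1.4, -0.5, -0.1]
opening: 0.601
```

>>> {"api": "send_rows", "payload": {
  "motion": [
    [[0,-3,41],0],
    [[0,-3,41],0],
    [[0,-3,41],0],
    [[0,-3,41],0],
    [[0,0,0],0]
  ]
}}

```text
time_s: 20.13
position: [0.4723, 0.1388, 0.0709]
tcp_rot: [[-0.045, 0.995, 0.087], [0.998, 0.049, -0.037], [-0.041, 0.085, -0.996]]
force: [-2.1, -0.5, -0.5]
opening: 0.598
```

```bash
python3 plan2.py 540 140 60 0.04; python3 - <<'E'
from h import *
d=capture("top");a=d["image"]
a=a[80:240,160:320] 
cv2.imwrite(f"pics/top6.png",cv2.resize(a,None,fx=3.75,fy=3.75,interpolation=2))
E
```

```text
t 20.13 pos [472.3 138.8  70.9] heading 0.049 z [ 0.087 -0.037 -0.996] F [-2.1 -0.5 -0.5] op 0.6
per row of 5: [-0.3 13.3  3.3] turn 0.0018
```

View pics/top6.png

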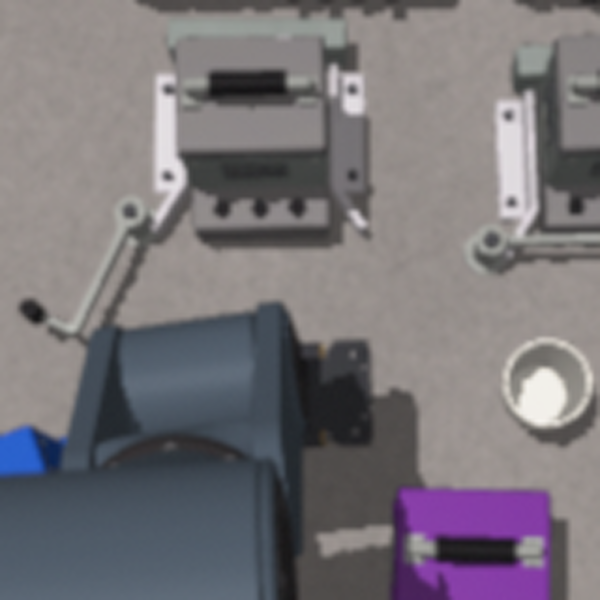

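```bash
cat > f4.py <<'E'
from fit import *
import sys
w=lambda x,y:((x+.5)/3.75-.5+160,(y+.5)/3.75-.5+80)
c=list(map(float,sys.argv[1:9]));mt=[w(*c[i:i+2]) for i in(0,2,4,6)]
r=least_squares(lambda p:(proj(d,W(p,Pb))-mt).ravel(),[.6,.136,.04]);b2=r.x;print("bat",b2,r.fun.round(1))
c,q=np.cos(y[2]),np.sin(y[2]);D=b2[:2]-y[:2];print(c*D[0]+q*D[1],-q*D[0]+c*D[1])
E
python3 f4.py 177 39 323 35 327 148 179 156|tail -2
```

```text
bat [0.6705 0.1382 0.0608] [-0.6 -0.   0.4 -0.4  0.5  0.5 -0.3 -0.1]
-0.022739881791135157 -0.0028342720467187657
```

>>> {"api": "send_rows", "payload": {
  "motion": [
    [[0,0,-38],0],
    [[0,0,-38],0],
    [[0,0,-38],0],
    [[0,0,-38],0],
    [[0,0,0],0]
  ]
}}

```text
time_s: 20.6
position: [0.4613, 0.1456, 0.2441]
tcp_rot: [[-0.046, 0.994, 0.104], [0.998, 0.05, -0.034], [-0.039, 0.102, -0.994]]
force: [1.5, 0.7, 0.9]
opening: 0.601
```

>>> {"api": "send_rows", "payload": {
  "motion": [
    [[0,2,41],0],
    [[0,2,41],0],
    [[0,2,41],0],
    [[0,2,41],0],
    [[0,0,0],0]
  ]
}}

```text
time_s: 21.02
position: [0.5051, 0.144, 0.1079]
tcp_rot: [[-0.047, 0.985, 0.164], [0.998, 0.052, -0.027], [-0.035, 0.163, -0.986]]
force: [-1.1, -0.2, -0.7]
opening: 0.6
```

```bash
python3 plan2.py 580 138 36 0.04
```

```text
t 21.02 pos [505.1 144.  107.9] heading 0.053 z [ 0.164 -0.027 -0.986] F [-1.1 -0.2 -0.7] op 0.6
per row of 5: [-1.4 12.4 16.7] turn 0.0026
```

>>> {"api": "send_rows", "payload": {
  "motion": [
    [[-1,8,17],0.002],
    [[-1,10,17],0.002],
    [[-1,12,16],0.002],
    [[-1,12,15],0.002],
    [[-1,10,12],0.002]
  ]
}}

```text
time_s: 21.43
position: [0.575, 0.1413, 0.0617]
tcp_rot: [[-0.039, 0.982, 0.186], [0.999, 0.044, -0.025], [-0.033, 0.185, -0.982]]
force: [0.3, 0.1, -0.4]
opening: 0.601
```

```bash
python3 plan2.py 598 139 33 0.04
```

```text
t 21.43 pos [575.  141.3  61.7] heading 0.045 z [ 0.186 -0.025 -0.982] F [ 0.3  0.1 -0.4] op 0.6
per row of 5: [-0.4  3.4  6.5] turn 0.001
```

>>> {"api": "send_rows", "payload": {
  "motion": [
    [[0,1,7],0],
    [[0,1,7],0],
    [[0,1,7],0],
    [[0,1,5],0],
    [[0,1,2],0]
  ]
}}

```text
time_s: 21.85
position: [0.5932, 0.1419, 0.0512]
tcp_rot: [[-0.039, 0.977, 0.21], [0.999, 0.045, -0.023], [-0.032, 0.209, -0.977]]
force: [0.2, 0.2, 0.4]
opening: 0.596
```

>>> {"api": "send_rows", "payload": {
  "motion": [
    [[0,8,1],0],
    [[0,15,0],0],
    [[0,18,0],0],
    [[0,15,0],0],
    [[0,0,0],0]
  ]
}}

```text
time_s: 22.27
position: [0.6207, 0.1465, 0.0528]
tcp_rot: [[-0.047, 0.988, 0.146], [0.998, 0.051, -0.026], [-0.033, 0.145, -0.989]]
force: [2.5, -0.9, 5.9]
opening: 0.599
```

```bash
python3 plan2.py 624 139 33 0.04
```

```text
t 22.27 pos [620.7 146.5  52.8] heading 0.052 z [ 0.146 -0.026 -0.989] F [ 2.5 -0.9  5.9] op 0.6
per row of 5: [-1.4 -0.   4.1] turn 0.0023
```

>>> {"api": "send_rows", "payload": {
  "motion": [
    [[0,-6,0],0],
    [[0,-10,0],0],
    [[0,-15,0],0],
    [[0,-20,0],0],
    [[0,-20,0],0]
  ]
}}

```text
time_s: 22.68
position: [0.5532, 0.1433, 0.0435]
tcp_rot: [[-0.046, 0.987, 0.156], [0.998, 0.051, -0.025], [-0.033, 0.155, -0.987]]
force: [-0.4, -0.1, 0.0]
opening: 0.597
```

```bash
python3 plan2.py 590 139 30 0.04; python3 - <<'E'
from h import *
d=capture("top");a=d["image"]
a=a[80:240,160:320] 
cv2.imwrite(f"pics/top7.png",cv2.resize(a,None,fx=3.75,fy=3.75,interpolation=2))
E
```

```text
t 22.68 pos [553.2 143.3  43.5] heading 0.052 z [ 0.156 -0.025 -0.987] F [-0.4 -0.1  0. ] op 0.6
per row of 5: [-1.1  6.8  3.8] turn 0.0023
```

View pics/top7.png

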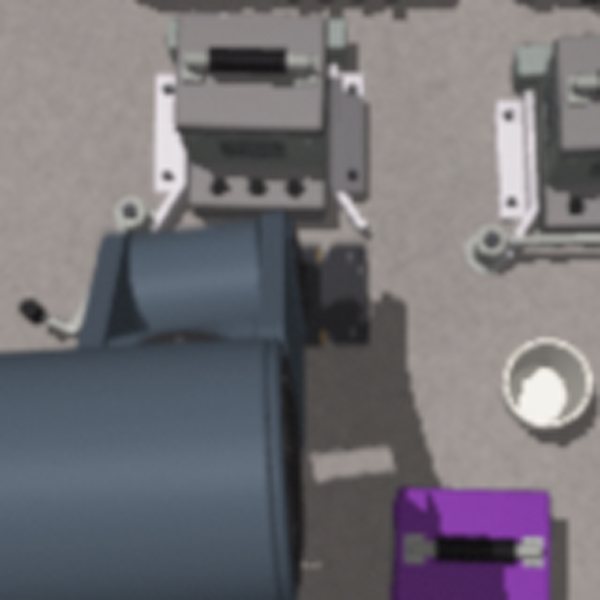

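```bash
python3 f4.py 176 17 322 13 326 126 178 132|tail -2
```

```text
bat [0.6875 0.1395 0.0568] [-0.5 -0.2  0.4 -0.4  0.4  0.4 -0.3  0.1]
-0.005736360477926652 -0.0018602828334549851
```

The box is upright and about 6 mm short of home, so it needs one more low push.

>>> {"api": "send_rows", "payload": {
  "motion": [
    [[-1,4,6],0],
    [[-1,5,6],0],
    [[-1,6,6],0],
    [[-1,6,6],0],
    [[-1,6,4],0]
  ]
}}

```text
time_s: 23.15
position: [0.5785, 0.1383, 0.0167]
tcp_rot: [[-0.047, 0.988, 0.145], [0.998, 0.051, -0.026], [-0.033, 0.144, -0.989]]
force: [0.6, 0.3, -0.3]
opening: 0.601
```

>>> {"api": "send_rows", "payload": {
  "motion": [
    [[0,3,4],0],
    [[0,3,4],0],
    [[0,3,3],0],
    [[0,3,1],0],
    [[0,2,0],0]
  ]
}}

```text
time_s: 23.57
position: [0.6007, 0.138, 0.0043]
tcp_rot: [[-0.045, 0.988, 0.149], [0.998, 0.05, -0.026], [-0.033, 0.147, -0.989]]
force: [0.5, -0.0, -0.7]
opening: 0.6
```

```bash
python3 plan2.py 614 139 30 0.04
```

```text
t 23.57 pos [600.7 138.    4.3] heading 0.05 z [ 0.149 -0.026 -0.989] F [ 0.5 -0.  -0.7] op 0.6
per row of 5: [-0.1  3.4 -4.7] turn 0.0021
```

Too low now at z 4 mm, so I'll raise it first.

>>> {"api": "send_rows", "payload": {
  "motion": [
    [[0,0,-5],0],
    [[0,0,-5],0],
    [[0,0,-5],0],
    [[0,1,-4],0],
    [[0,1,0],0]
  ]
}}

```text
time_s: 23.98
position: [0.5993, 0.1389, 0.026]
tcp_rot: [[-0.046, 0.988, 0.149], [0.998, 0.05, -0.026], [-0.033, 0.147, -0.989]]
force: [-0.0, 0.2, 0.3]
opening: 0.598
```

```bash
python3 plan2.py 614 139 30 0.04
```

```text
t 23.98 pos [599.3 138.9  26. ] heading 0.051 z [ 0.149 -0.026 -0.989] F [-0.   0.2  0.3] op 0.6
per row of 5: [-0.1  3.  -0.4] turn 0.0022
```

>>> {"api": "send_rows", "payload": {
  "motion": [
    [[0,8,1],0],
    [[0,12,1],0],
    [[0,16,1],0],
    [[0,18,1],0],
    [[0,18,1],0]
  ]
}}

```text
time_s: 24.4
position: [0.6252, 0.1399, 0.0242]
tcp_rot: [[-0.04, 0.998, 0.043], [0.999, 0.041, -0.034], [-0.036, 0.041, -0.999]]
force: [-29.9, -0.9, 22.8]
opening: 0.597
```

```bash
python3 plan2.py 614 139 30 0.04
```

```text
t 24.4 pos [625.2 139.9  24.2] heading 0.041 z [ 0.043 -0.034 -0.999] F [-29.9  -0.9  22.8] op 0.6
per row of 5: [-0.1 -2.2 -1.2] turn 0.0002
```

The stops hold: 30 N at TCP x = 0.625, which puts the box at about +2 mm relative to the fitted bay. I'll back off, check, then go for the latch.

>>> {"api": "send_rows", "payload": {
  "motion": [
    [[0,-10,-2],0],
    [[0,-15,-2],0],
    [[0,-20,-2],0],
    [[0,-25,-2],0],
    [[0,-25,-10],0]
  ]
}}

```text
time_s: 24.82
position: [0.5289, 0.1364, 0.0381]
tcp_rot: [[-0.037, 0.999, 0.038], [0.999, 0.039, -0.034], [-0.036, 0.036, -0.999]]
force: [0.2, 0.0, -0.6]
opening: 0.599
```

>>> {"api": "send_rows", "payload": {
  "motion": [
    [[0,0,-30],0],
    [[0,0,-35],0],
    [[0,0,-35],0],
    [[0,0,-30],0],
    [[0,0,0],0]
  ],
  "gripper": 1.0
}}

```text
time_s: 25.23
position: [0.517, 0.1411, 0.1719]
tcp_rot: [[-0.039, 0.999, 0.023], [0.999, 0.039, -0.035], [-0.036, 0.022, -0.999]]
force: [1.0, 0.4, 0.1]
opening: 0.309
```

```bash
python3 plan2.py 565 345 170 0.04; python3 - <<'E'
from h import *
d=capture("top");a=d["image"]
a=a[80:240,160:320] 
cv2.imwrite(f"pics/top8.png",cv2.resize(a,None,fx=3.75,fy=3.75,interpolation=2))
E
```

```text
t 25.23 pos [517.  141.1 171.9] heading 0.04 z [ 0.023 -0.035 -0.999] F [1.  0.4 0.1] op 0.31
per row of 5: [40.4 11.2 -0.8] turn -0.0001
```

View pics/top8.png

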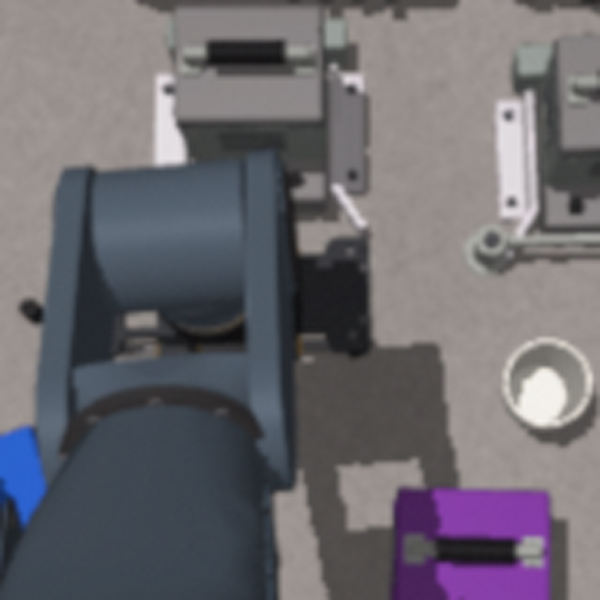

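>>> {"api": "send_rows", "payload": {
  "motion": [
    [[20,6,-2],0],
    [[22,6,0],0],
    [[22,6,0],0],
    [[22,6,0],0],
    [[22,6,0],0]
  ]
}}

```text
time_s: 25.7
position: [0.542, 0.2489, 0.1658]
tcp_rot: [[-0.031, 0.999, 0.016], [0.999, 0.032, -0.038], [-0.039, 0.014, -0.999]]
force: [0.2, -0.5, 0.3]
opening: 0.012
```

>>> {"api": "send_rows", "payload": {
  "motion": [
    [[20,5,0],0],
    [[20,5,0],0],
    [[20,5,0],0],
    [[20,5,0],0],
    [[10,2,0],0]
  ]
}}

```text
time_s: 26.12
position: [0.5604, 0.3452, 0.1538]
tcp_rot: [[-0.033, 0.999, 0.006], [0.999, 0.033, -0.041], [-0.041, 0.005, -0.999]]
force: [1.2, -0.3, 0.5]
opening: 0.007
```

```bash
python3 plan2.py 562 342 100 0.04;python3 f4.py 174 10 320 7 325 117 176 124|tail -2; python3 - <<'E'
from h import *
d=capture("top");a=d["image"]
a=a[80:240,160:320] 
cv2.imwrite(f"pics/top9.png",cv2.resize(a,None,fx=3.75,fy=3.75,interpolation=2))
d=capture("wrist");cv2.imwrite(f"pics/wrist9.png",d["image"])
E
```

```text
t 26.12 pos [560.4 345.2 153.8] heading 0.033 z [ 0.006 -0.041 -0.999] F [ 1.2 -0.3  0.5] op 0.01
per row of 5: [-0.2  0.2 10.8] turn -0.0014
bat [0.6931 0.1409 0.0588] [-0.4 -0.3  0.4 -0.8  0.2  0.8 -0.2  0.3]
-5.2339683563315145e-05 -0.0005497609481637722
```

View pics/top9.png

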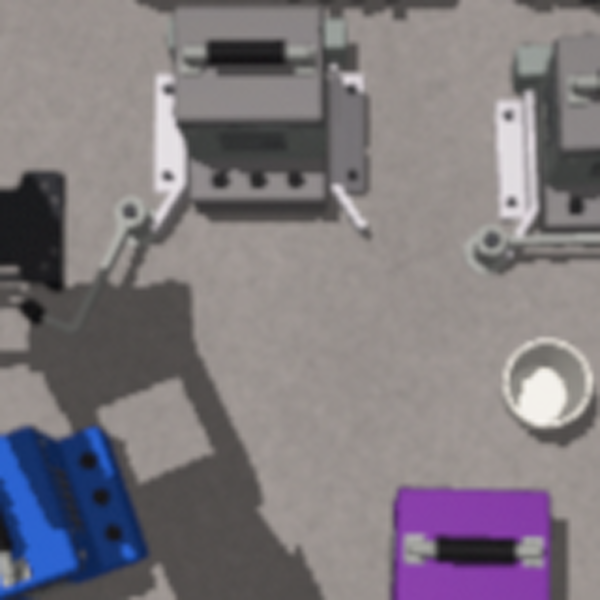

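View pics/wrist9.png

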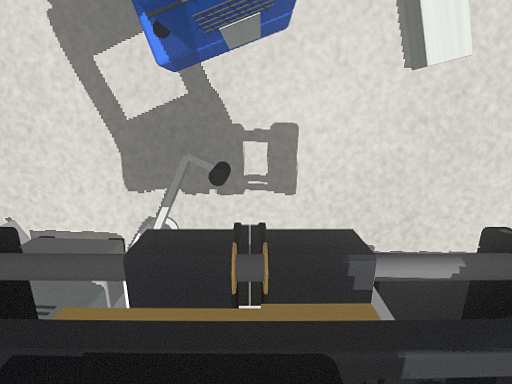

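The fit puts the box at home within about 1 mm. In the wrist view the knob at (220,173) lies robot-side and to the right of the fingers, as planned. Descending behind it.

```bash
python3 - <<'E'
from h import *
d=capture("wrist");print(at(d,(220,171),.074))
E
```

```text
[0.53487946 0.31594427]
```

>>> {"api": "send_rows", "payload": {
  "motion": [
    [[0,0,20],0],
    [[0,0,20],0],
    [[0,0,20],0],
    [[0,0,15],0],
    [[0,0,10],0]
  ]
}}

```text
time_s: 26.68
position: [0.5616, 0.3331, 0.0693]
tcp_rot: [[-0.029, 1.0, 0.008], [0.999, 0.03, -0.044], [-0.045, 0.007, -0.999]]
force: [-0.1, -0.2, 0.2]
opening: 0.003
```

```bash
cat > arc.py <<'E'
# next finger targets along arc, per row tool shifts; args: start finger-centre angle target steps(deg per row), rows
import sys
from h import *
P=np.array([622.5,241.]);s=bot.read_state();p=np.array(s["position"])*1000;R=np.array(s["tcp_rot"])
v=p[:2]-P;a=np.degrees(np.arctan2(v[1],v[0]))%360
print("t",round(s["time_s"],2),"pos",p.round(1),"ang",round(a,1),"r",round(float(np.hypot(*v)),1),"tiltz",R[:,2].round(3),"F",np.round(s["force"],1))
st=float(sys.argv[1]);r=float(sys.argv[2]) if len(sys.argv)>2 else 110;z=58
q=p.copy()
for i in range(1,6):
    t=np.radians(a+st*i);n=np.array([*(P+r*np.array([np.cos(t),np.sin(t)])),q[2]+(z-q[2])/4])
    print((R.T@(n-q)).round(1));q=n
E
python3 arc.py 8
```

```text
t 26.68 pos [561.6 333.1  69.3] ang 123.5 r 110.4 tiltz [ 0.008 -0.044 -0.999] F [-0.1 -0.2  0.2]
[ -9.1 -12.3   3.2]
[-10.5 -11.1   2.5]
[-12.   -9.5   2.1]
[-13.2  -7.7   1.7]
[-14.2  -5.8   1.5]
```

>>> {"api": "send_rows", "payload": {
  "motion": [
    [[0,0,5],0],
    [[0,0,5],0],
    [[-5,-5,3],0],
    [[-6,-6,1],0],
    [[-6,-6,0],0]
  ]
}}

```text
time_s: 27.1
position: [0.5462, 0.3112, 0.0544]
tcp_rot: [[-0.027, 1.0, 0.01], [0.999, 0.027, -0.044], [-0.045, 0.009, -0.999]]
force: [0.9, 0.9, -1.2]
opening: -0.001
```

```bash
python3 arc.py 7
```

```text
t 27.1 pos [546.2 311.2  54.4] ang 137.4 r 103.7 tiltz [ 0.01  -0.044 -0.999] F [ 0.9  0.9 -1.2]
[ -5.8 -13.3  -0.8]
[-11.2  -7.4  -0.2]
[-12.  -6.  -0.]
[-12.7  -4.5   0.1]
[-13.1  -2.9   0.3]
```

>>> {"api": "send_rows", "payload": {
  "motion": [
    [[-6,-12,0],0],
    [[-10,-8,0],0],
    [[-11,-7,0],0],
    [[-12,-5,0],0],
    [[-12,-4,0],0]
  ]
}}

```text
time_s: 27.52
position: [0.5101, 0.2578, 0.0608]
tcp_rot: [[-0.028, 0.999, 0.02], [0.999, 0.029, -0.04], [-0.041, 0.019, -0.999]]
force: [0.9, 1.1, -0.9]
opening: 0.009
```

```bash
python3 arc.py 7; python3 - <<'E'
from h import *
d=capture("wrist");cv2.imwrite(f"pics/wrist10.png",d["image"])
E
```

```text
t 27.52 pos [510.1 257.8  60.8] ang 171.5 r 113.7 tiltz [ 0.02  -0.04  -0.999] F [ 0.9  1.1 -0.9]
[-13.9   2.    1.3]
[-13.4   0.1   1.1]
[-13.3   1.7   1. ]
[-13.    3.3   0.9]
[-12.5   4.9   0.8]
```

View pics/wrist10.png

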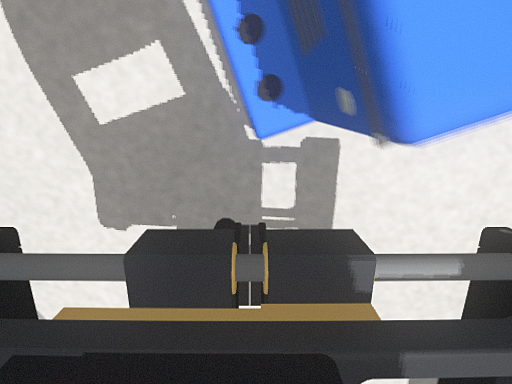

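>>> {"api": "send_rows", "payload": {
  "motion": [
    [[-14,-1,2],0],
    [[-13,0,2],0],
    [[-13,2,2],0],
    [[-13,3,1],0],
    [[-12,5,1],0]
  ]
}}

```text
time_s: 27.98
position: [0.519, 0.1892, 0.059]
tcp_rot: [[-0.029, 0.999, 0.022], [0.999, 0.03, -0.039], [-0.039, 0.02, -0.999]]
force: [0.3, 1.3, -0.1]
opening: 0.004
```

```bash
python3 arc.py 7; python3 - <<'E'
from h import *
d=capture("wrist");cv2.imwrite(f"pics/wrist11.png",d["image"])
E
```

```text
t 27.98 pos [519.  189.2  59. ] ang 206.6 r 115.8 tiltz [ 0.022 -0.039 -0.999] F [ 0.3  1.3 -0.1]
[-9.4 11.6  0.9]
[-10.9   7.8   0.8]
[-9.9  9.1  0.7]
[-8.7 10.2  0.7]
[-7.4 11.2  0.6]
```

View pics/wrist11.png

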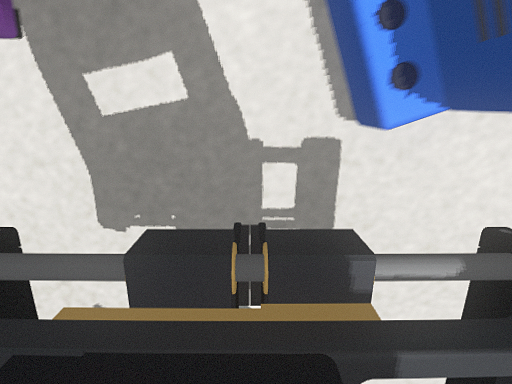

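>>> {"api": "send_rows", "payload": {
  "motion": [
    [[-10,5,1],0],
    [[-11,7,1],0],
    [[-10,8,1],0],
    [[-9,9,1],0],
    [[-8,10,1],0]
  ]
}}

```text
time_s: 28.45
position: [0.5601, 0.1358, 0.056]
tcp_rot: [[-0.028, 0.999, 0.016], [0.999, 0.028, -0.04], [-0.041, 0.014, -0.999]]
force: [-0.1, 0.3, -0.1]
opening: 0.004
```

```bash
python3 arc.py 5 115; python3 - <<'E'
from h import *
for c in("scene","top"):
    d=capture(c);a=d["image"]
    a=a[80:240,160:320] if c=="top" else a[60:240,230:430]
    cv2.imwrite(f"pics/{c}12.png",cv2.resize(a,None,fx=3.75,fy=3.75,interpolation=2)[:600,:800])
E
```

```text
t 28.45 pos [560.1 135.8  56. ] ang 239.3 r 122.3 tiltz [ 0.016 -0.04  -0.999] F [-0.1  0.3 -0.1]
[ 1.2 12.6 -0.4]
[-4.2  9.1 -0.1]
[-3.4  9.4 -0. ]
[-2.6  9.7  0. ]
[-1.7  9.9  0.1]
```

View pics/scene12.png

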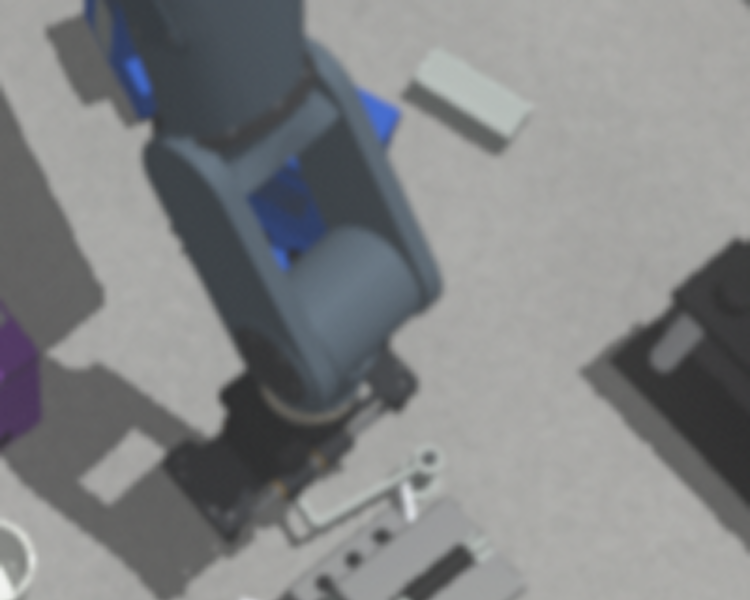

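View pics/top12.png

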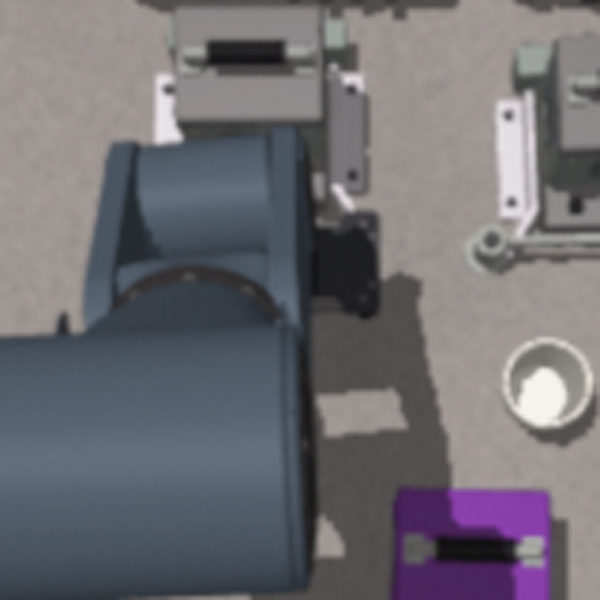

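The bar is almost across. Finishing with a push straight at the box.

>>> {"api": "send_rows", "payload": {
  "motion": [
    [[-1,4,0],0],
    [[-1,5,0],0],
    [[0,5,0],0],
    [[0,5,0],0],
    [[0,4,0],0]
  ]
}}

```text
time_s: 28.97
position: [0.5751, 0.1338, 0.0547]
tcp_rot: [[-0.028, 1.0, -0.008], [0.999, 0.027, -0.042], [-0.042, -0.009, -0.999]]
force: [-5.8, 0.5, 4.2]
opening: 0.003
```

>>> {"api": "send_rows", "payload": {
  "motion": [
    [[0,4,0],0],
    [[0,4,0],0],
    [[0,4,0],0],
    [[0,0,0],0],
    [[0,0,0],0]
  ]
}}

```text
time_s: 29.38
position: [0.5745, 0.136, 0.0533]
tcp_rot: [[-0.034, 0.999, -0.037], [0.998, 0.032, -0.046], [-0.044, -0.039, -0.998]]
force: [-0.4, -0.3, 0.1]
opening: 0.002
```

>>> {"api": "send_rows", "payload": {
  "motion": [
    [[0,-10,0],0],
    [[0,-15,0],0],
    [[0,-15,-5],0],
    [[0,-15,-10],0],
    [[0,-15,-10],0]
  ]
}}

```text
time_s: 29.8
position: [0.5121, 0.1369, 0.0802]
tcp_rot: [[-0.035, 0.999, -0.022], [0.998, 0.034, -0.044], [-0.043, -0.023, -0.999]]
force: [-0.1, 0.7, 0.1]
opening: 0.008
```

>>> {"api": "send_rows", "payload": {
  "motion": [
    [[0,-8,-25],0],
    [[0,-8,-25],0],
    [[0,-8,-25],0],
    [[0,-8,-25],0],
    [[0,0,0],0]
  ]
}}

```text
time_s: 30.22
position: [0.4818, 0.1426, 0.1862]
tcp_rot: [[-0.037, 0.999, -0.016], [0.998, 0.037, -0.042], [-0.041, -0.017, -0.999]]
force: [0.4, -0.2, 0.7]
opening: 0.007
```

```bash
python3 - <<'E'
from h import *
for c in("scene","top"):
    d=capture(c);a=d["image"]
    a=a[80:240,160:320] if c=="top" else a[120:280,210:410]
    cv2.imwrite(f"pics/{c}13.png",cv2.resize(a,None,fx=3.75,fy=3.75,interpolation=2)[:600,:800])
E
```

```text
(no output)
```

View pics/scene13.png

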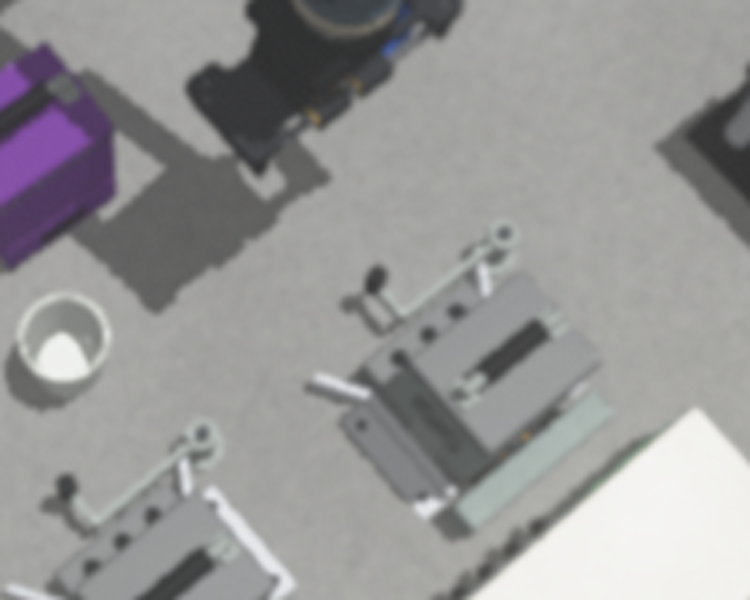

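View pics/top13.png

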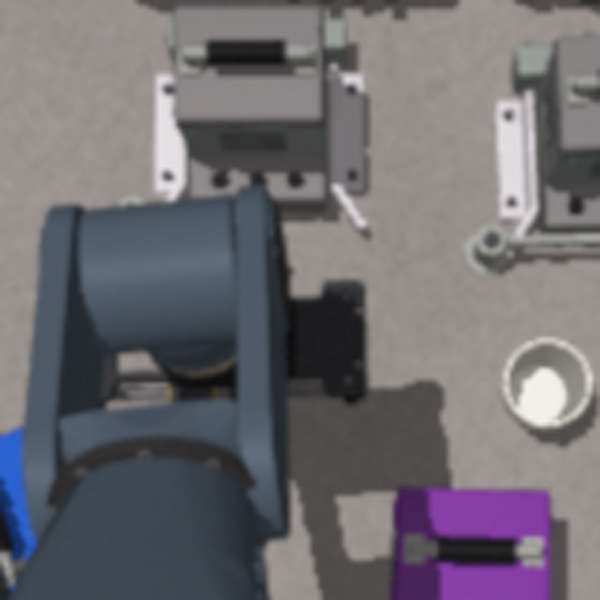

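```bash
python3 - <<'E'
from h import *
import pickle
d,s=pickle.load(open("cams.pkl","rb"))
v=lambda x,y:((x+.5)/3.75-.5+210,(y+.5)/3.75-.5+120)
for k,p in(((376,274),(503,232)),((66,482),(202,433))):
    K_=at(s,v(*k),.074);P=at(s,v(*p),.054);q=K_-P;print(K_,P,np.hypot(*q),np.degrees(np.arctan2(q[1],q[0]))%360)
E
python3 f4.py 174 10 320 7 325 117 176 124|tail -1;python3 plan2.py 480 140 180 .04
```

```text
[0.59198584 0.13526104] [0.62257857 0.24328731] 0.1122746227735348 254.18802644100023
[ 0.57820082 -0.15113295] [ 0.60680757 -0.04488655] 0.11003019202995959 254.93052928111985
-5.2339683563315145e-05 -0.0005497609481637722
t 30.32 pos [481.1 142.1 183.1] heading 0.036 z [-0.02  -0.042 -0.999] F [0.4 0.3 0.8] op 0.01
per row of 5: [-0.4 -0.2  0.6] turn -0.0007
```

```bash
python3 -c "
from rig import bot
print(bot.hand_in())"
```

```text
the job is handed in; nothing more can be done
None
```

I pushed the grey box home between the rails and swung the bay's latch fully closed. I handed in at about 30 s with the arm clear; `hand_in` gives no verdict.

**Last checks:**
- **Box:** the fit from the top camera puts it within about 1 mm of the fitted home position, standing upright. The last push stopped firmly at 30 N on the rubber stops.
- **Latch:** the knob direction measures 254.2°, against 254.9° for the closed latch on the other bay. It met its stop at about 6 N.
- **Everything else:** battery2 and its latch, the tub, the purple box and the nearer blue box look unmoved in the last pictures. The ring gauge, driver, parts tray, gauge block and micrometer were outside the final crops, so I did not check them at the end. The arm did not work near them.

**What went wrong or disagreed:**
- **First push failed:** the box did not move and the tool tilted 0.1 rad under the load, possibly touching the case lightly. I backed off, reset the tilt with up-and-down moves in the air, and pushed in short bursts.
- **One burst too high:** it made contact at about 53 mm, just above the 50 mm limit for a safe push. The box stayed upright.
- **Bay angle uncertain:** my estimates of the bay's yaw ranged from 0.02 to 0.05 rad, and the box's measured 0.06 rad. That is within the 0.1 rad tolerance.

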